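# Clear the holder, open the clamped specimen box and press in the next coupon

### The job

Get the next coupon ready for test. First clear all the broken test pieces on and beside the coupon holder into the scrap tray; then swing the hold-down over the foot of the specimen box so that its base stays down in the jig while you draw the tight lid straight up, and set the lid down on the open bench. Swing the hold-down fully back clear of the foot, take the steel coupon off the box, lay it between the two fences of the holder, midway along them, and press it down past the sprung balls until it sits level on the bed; leave the spanner, timer and wash bottle alone.

Things in the scene. Friction and masses are not known exactly. Their poses are not given: they have to be found in the camera images.
- piece_1_head (a point): broken half of a flat steel test piece (all alike), 10 thick: head 20 long x 24 wide, neck 14 long x 12 wide along +x; 0.04 kg. Point: centre of the head, half-way up; z up. Grip the head across its width (y). May be absent; starts on the holder between the fences, neck across the holder
- piece_2_head (a point): broken half of a flat steel test piece (all alike), 10 thick: head 20 long x 24 wide, neck 14 long x 12 wide along +x; 0.04 kg. Point: centre of the head, half-way up; z up. Grip the head across its width (y). May be absent; starts on the far end of the holder bed
- piece_3_head (a point): broken half of a flat steel test piece (all alike), 10 thick: head 20 long x 24 wide, neck 14 long x 12 wide along +x; 0.04 kg. Point: centre of the head, half-way up; z up. Grip the head across its width (y). May be absent; starts on the near end of the holder bed
- piece_4_head (a point): broken half of a flat steel test piece (all alike), 10 thick: head 20 long x 24 wide, neck 14 long x 12 wide along +x; 0.04 kg. Point: centre of the head, half-way up; z up. Grip the head across its width (y). May be absent; starts on the bench just beyond the far end of the holder, at its -y side
- piece_5_head (a point): broken half of a flat steel test piece (all alike), 10 thick: head 20 long x 24 wide, neck 14 long x 12 wide along +x; 0.04 kg. Point: centre of the head, half-way up; z up. Grip the head across its width (y). May be absent; starts on the bench just beyond the far end of the holder, at its +y side
- scrap_tray: grey open scrap tray fixed to the bench, 130 (x) x 100 (y) x 35 high, wall and floor 3; origin on the bench under its centre
- holder: coupon holder fixed to the bench: steel bed 190 (x) x 96 (y), top 12 above the bench; origin on the bench under its centre, x along the bed. Two fences at its middle, 54 long in x, 10 thick, up to 27 above the bench, 56 apart between their faces (y = +-28); the x ends between them are open
- holder_seat (a point): middle of the holder between the fences, on the bed's top. Each fence has two sprung balls (x = +-15, 7 above the bed) that stand 4 out of its face: a 50 mm coupon laid square between the fences rests on the balls about 11 proud of the bed, and snaps down past them onto the bed when pressed with 6 to 10 N. Fingers reach a low thing here only if they close along x
- jig: aluminium opening jig fixed to the bench, plate 6 thick, from x = -72 to +98 and 88 wide in y; origin on the bench under the box standing in it, x along the box. A fixed keeper lip (up to 18 high) overhangs the box foot at the -x end; low rails keep the foot in place; the swinging hold-down is at the +x end
- hold_down (a joint): angle of the flat steel hold-down bar (12.5 to 18.5 above the bench) on an upright pivot at the jig's +x end; stays where left (friction 0.04 N m). At 0 it lies across the jig, clear of the foot; turned anticlockwise from above to 1.57 its short arm lies over the foot of the box and holds it down (stop at 1.6)
- hold_down_knob (a point): black upright knob on the long arm of the hold-down, 12 diameter, from 18.5 to 50.5 above the bench; the point is on its axis 38 above the bench, 38 from the pivot. At angle 0 it lies to the -y side of the pivot in the jig's frame, at 1.57 on the +x side
- hold_down_pivot (a point): pivot axis of the hold-down, point 38 above the bench
- box_base: loose black base of the box, 0.3 kg, standing in the jig: foot 116 (x) x 66 (y) x 5, on it a block 76 x 52 whose cork deck is 38 above the underside. Sprung pads in its sides grip the lid until it is raised 26, with 8 to 20 N, which lifts the base too unless the hold-down is over the foot. Origin: centre of the underside, x along the box
- lid_center (a point): deep aluminium lid of the box, open below, 84 (x) x 60 (y) x 52 high, wall 2.5, 0.15 kg, pushed down over the base to its foot; the point is its centre half-way up (26 above its rim), z up. Grip it across its 60 mm width (y) near the top; its rim clears the coupon after 45 of lift
- coupon_center (a point): ground steel coupon 50 x 50 x 10, 0.19 kg, lying flat on the cork deck under the lid; the point is its centre half-way up
- spanner: bystander: combination spanner 33 x 186 x 7 lying on the bench at the left; origin under its centre
- timer: bystander: handheld lab timer 128 x 58 x 18 lying on the bench at the right; origin under its centre
- wash_bottle: bystander: plastic wash bottle 66 x 103 x 193 standing at the back right; origin on its underside

How it is judged:
By the outcome, as a careful person would: the job done as asked, in the order asked, and still so for the second after the job is handed in, with the robot touching nothing.
Of piece_1, piece_2, piece_3, piece_4, piece_5 only 3 to 5 are there at a start; the rules pass over those that are not, and their reading is None.
At some moment in a run one of piece_1, piece_2, piece_3 may be knocked a few centimetres aside while the robot is not near it.
Once in a run the grip may slacken for a moment while it holds something.
It also fails if it takes over 210 s, if anything falls off the work surface, if the arm or the gripper's body presses on something with over 40 N, if the wrist force passes 120 N, or if a joint passes its speed limit or range.

### The arm

A 6-joint arm with a two-finger parallel gripper is mounted at the origin on a cart in front of the work surface, level with it; the furniture and walls round the work are solid. World frame = base frame: x ahead of the robot, y to its left, z up, the work surface at z = 0. Lengths are in mm, angles in rad, forces in N, time in s.
With the tool pointing down it reaches from about 350 to 725 mm from the base axis. Payload 6 kg.
Tool frame: the origin (TCP) lies at the very end of the fingers, on their centre line; the grasp point (between the pads) lies 19 mm behind it; z points along the fingers, y is the line along which they close (so a half turn about z gives the same grasp; the last joint's range is limited). The gripper opens to 85 mm and grips with 20 to 120 N. Pads are 22 mm wide; open, the fingers measure 114 mm over their backs; the gripper's body (76 mm by 85 mm) begins 54 mm behind the grasp point. The pads swing forward as they close: fully open they stand 13 mm farther back than shut.
Start: joints at [1.522, 0.04, 0.085, 0, -1.615, -0.334], TCP at [224.084, 556.559, 210.261] pointing down, gripper open.
Joint ranges: [-2.56, 2.56], [-1.29, 2.01], [-1.08, 1.49], [-3.29, 1.98], [-2.81, -0.18], [-2.99, 2.99]. Speed limits (rad/s): [2.57, 2.57, 3.01, 3.14, 3.14, 3.14].

### API

Orientations are given as [roll, pitch, yaw] about the fixed x, y, z axes, in that order (R = Rz(yaw) Ry(pitch) Rx(roll)).
In Python, from cell import arm gives the robot as it stands. The module is installed in compiled form; this text tells all that it offers.
- The arm moves only by the tool send_rows, never from a script. Its argument "steps" is one flat list of numbers, 7 for each row, row after row: the opening, from -1 (shut) to 1 (fully open), then the shift along the tool's x, y, z each as a share of 0.5 m, from -1 to 1, then the turn, a rotation vector about the tool's x, y, z each as a share of pi/4 rad, from -1 to 1. In form: [hand, tx, ty, tz, rx, ry, rz, hand, tx, ty, tz, rx, ry, rz, ...]. A call has 1 to 5 rows; each row shifts and turns the commanded pose from where the row before left it, along the tool's axes as they then stand; what a row does not reach is not made up. A row lasts 1/8 s, in which the tool goes at most 62.5 mm and 10.7 degrees, less where a joint would pass 70% of its speed; a pose out of reach is approached as far as the arm can. A call with a number of a shift or a turn outside -1 to 1 is refused whole. A call with a gripper value outside its range is refused whole. The fingers move at their own pace and stop on an object; "force" is the grip in N (left out, the last holds). Time passes only in rows, so rows that do not move let the fingers close. It gives the time, the measured TCP pose, the force, the opening and the grip force at its end, in the units of the state.
- arm.observe(): the state, without advancing time (a new reading comes with each control period).
- arm.get_image(name): name is "side" or "top" or "wrist"; returns a dict with "img" (384x512x3 uint8, red, green, blue), "K" (3x3 intrinsics, pixels), "k1" (the pictures are not rectified: a ray, as slopes to the right and down, at radius r is drawn at 1 + k1 r^2 times it, then the intrinsics apply), "view" (4x4, takes a point from world to camera coordinates); the wrist camera has in their place "hand_eye" (4x4, takes a point from camera to tool coordinates, whose origin is the TCP and whose axes are the flange's). Camera axes: x right, y down, z forward; pixel columns grow to the right and rows downward; lengths in mm; the calibration is good to about 2 mm. A picture is of the moment at which its call begins: read the wrist's pose just before it. There is no depth.
- arm.sign_off(): hands the job in; it is judged then, once.
The state is a dict: "time": time; "joints": joint angles; "joint_vel": joint speeds; "effort": joint torques, N m; "eef_pos": TCP position; "tool_rot": TCP orientation; "force": force on the tool from outside, world axes, zero at the start; "wrist_torque": the same for the moment, N m; "opening": opening from 0.0 (shut) to 1.0 (fully open); "gripper_force": force on a finger pad.
Only numpy, scipy, OpenCV 4.12 (cv2) and the standard library are available. Lean on these libraries where they do the work, as an engineer would, in place of code of your own. Each camera call takes 0.05 s, during which the arm holds its last target. There are 200 camera calls.

## Working session

There is one attempt and no reset: what is moved stays moved. The work goes in short steps, Python scripts to look and compute and a tool call to move; the robot and the scene stay as the last step left them, time stands still between calls to the robot, and variables do not carry over. Pictures are saved under pics/ and viewed, at most 14 in all, crops included, and the job is handed in when it is done.

Besides the shell and the picture viewer there is one more tool, called after "Request:" by a JSON object that holds its "name" and its "arguments". send_rows: Moves the arm, as the interface text tells. Its arguments: {"type":"object","properties":{"steps":{"type":"array"},"force":{"type":"number"}},"required":["steps"]}

```bash
mkdir -p pics; cat > h.py <<'E'
import numpy as np, cv2
from cell import arm
from scipy.spatial.transform import Rotation as R
def snap(name,fn):
    o=arm.observe(); d=arm.get_image(name)
    cv2.imwrite('pics/'+fn+'.png',d['img'][:,:,::-1])
    if name=='wrist':
        T=np.eye(4);T[:3,:3]=R.from_euler('xyz',o['tool_rot']).as_matrix();T[:3,3]=o['eef_pos']
        V=np.linalg.inv(T@np.array(d['hand_eye']))
    else: V=np.array(d['view'])
    np.savez('pics/'+fn+'.npz',K=d['K'],k1=d['k1'],V=V); return d['img']
def load(fn):
    z=np.load('pics/'+fn+'.npz'); return z['K'],float(z['k1']),z['V']
def w(fn,uv,z):
    K,k1,V=load(fn)
    out=[]
    for u,v in np.atleast_2d(uv):
        p=np.array([(u-K[0,2])/K[0,0],(v-K[1,2])/K[1,1]]); q=p.copy()
        for _ in range(30): q=p/(1+k1*(q@q))
        C=np.linalg.inv(V); d=C[:3,:3]@[q[0],q[1],1]; c=C[:3,3]
        out.append(c+d*(z-c[2])/d[2])
    return np.round(np.array(out),1)
def px(fn,P):
    K,k1,V=load(fn); P=np.atleast_2d(P)
    c=P@V[:3,:3].T+V[:3,3]; q=c[:,:2]/c[:,2:]; q=q*(1+k1*(q**2).sum(1,keepdims=True))
    return np.round(q*[K[0,0],K[1,1]]+[K[0,2],K[1,2]],1)
def st():
    o=arm.observe(); print({k:np.round(o[k],3).tolist() for k in ('time','eef_pos','tool_rot','joints','force','opening','gripper_force')})
E
python3 - <<'E'
from h import *
st()
import cv2
for n in('top','side'):
    im=snap(n,n+'0'); cv2.imwrite('pics/%s0b.png'%n,cv2.resize(im[:,:,::-1],(800,600),interpolation=cv2.INTER_CUBIC))
    print(np.linalg.inv(load(n+'0')[2])[:3,3])
E
```

```text
{'time': 0.0, 'eef_pos': [223.893, 556.273, 209.279], 'tool_rot': [3.14, -0.0, -0.383], 'joints': [1.522, 0.041, 0.084, -0.0, -1.615, -0.334], 'force': [0.032, -0.313, 0.722], 'opening': 0.999, 'gripper_force': 0.0}
[ 409.94821751   -2.40870136 1101.5230598 ]
[  621.41536694 -1116.41633976  1029.66001366]
```

View pics/top0b.png

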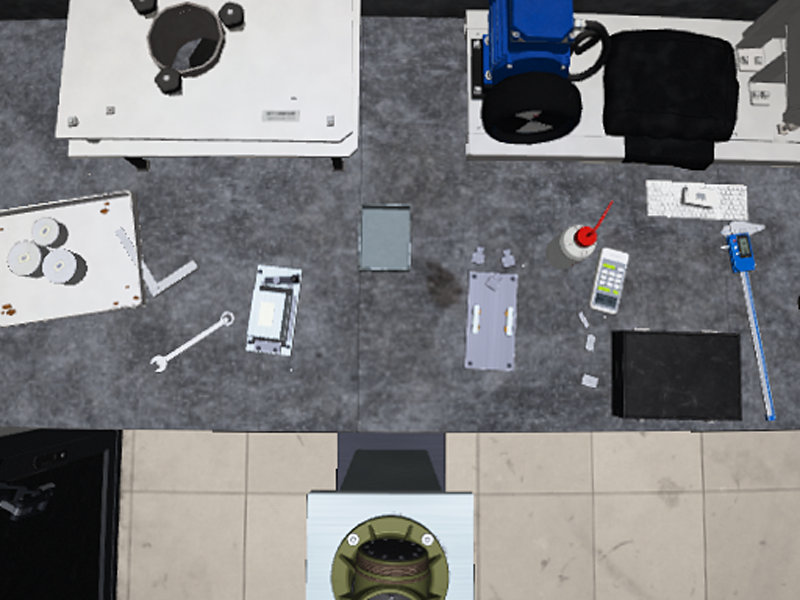

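View pics/side0b.png

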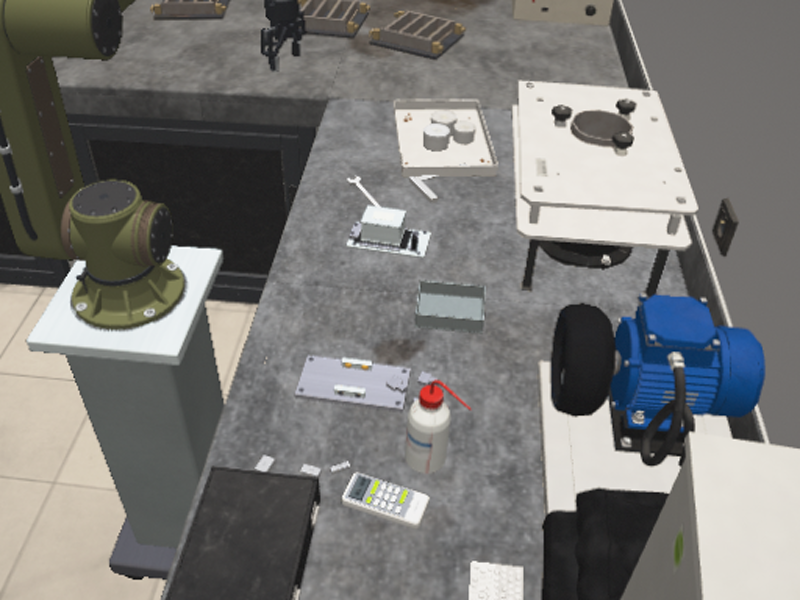

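Top view (800x600): the holder is at (490,320). One piece lies on its far bed end (490,282) and two beyond it at (478,256) and (508,258). The tray is at (386,238), the jig at (272,310), and small unlisted bits at about (588,350). I'll zoom in.

```bash
python3 - <<'E'
from h import *
im=cv2.imread('pics/top0.png')
# small px = big*0.64
a=im[150:245,290:350]; b=im[150:245,145:205]
cv2.imwrite('pics/c1.png',np.hstack([cv2.resize(x,None,fx=6,fy=6,interpolation=cv2.INTER_CUBIC) for x in (a,b)]))
E
```

```text
(no output)
```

View pics/c1.png

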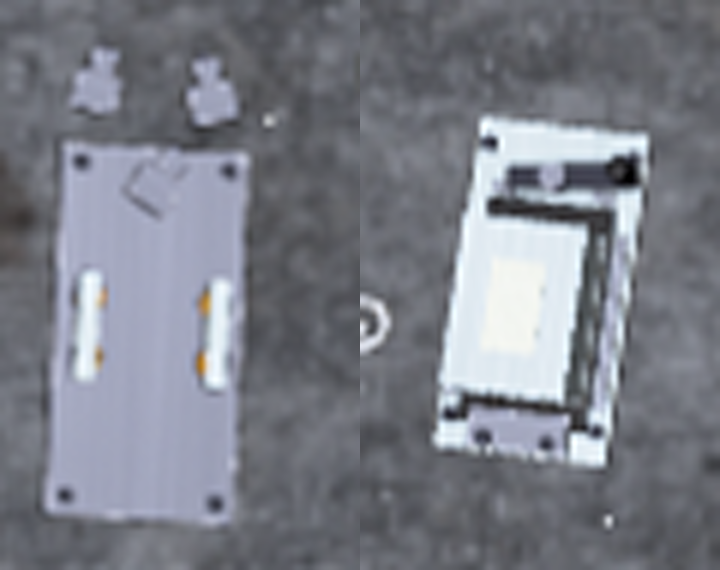

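```bash
python3 - <<'E'
from h import *
def m(name,uv,z,off):
    p=w('top0',[( (u-off[0]+.5)/6-.5+off[1],(v+.5)/6-.5+150) for u,v in uv],z); print(name,p.tolist(),p.mean(0).round(1)); return p
H=(0,290);J=(360,145)
c=m('holder',[(65,145),(250,153),(230,522),(45,513)],12,H)
print(np.linalg.norm(c[0]-c[1]),np.linalg.norm(c[0]-c[3]),np.degrees(np.arctan2((c[0]-c[3])[1],(c[0]-c[3])[0])))
m('fence',[(90,325),(217,332)],27,H)
m('p4',[(213,104),(207,62)],10,H); m('p5',[(96,92),(106,52)],10,H); m('p2',[(152,187),(182,160)],22,H)
c=m('jig',[(485,117),(650,132),(607,465),(435,445)],6,J)
print(np.linalg.norm(c[0]-c[1]),np.linalg.norm(c[0]-c[3]),np.degrees(np.arctan2((c[0]-c[3])[1],(c[0]-c[3])[0])),np.degrees(np.arctan2((c[1]-c[2])[1],(c[1]-c[2])[0])))
m('lid',[(485,215),(588,228),(565,400),(445,395)],63,J)
m('knob',[(622,170)],50,J);m('pivot',[(552,176)],19,J)
print('tray',w('top0',np.array([(360,205),(411,206),(411,271),(359,271)])*.64,35))
print('bits',w('top0',np.array([(585,320),(590,342),(590,380),(605,280),(580,243)])*.64,10))
d=arm.get_image('wrist');print(np.array(d['hand_eye']).round(2).tolist(),np.array(d['K']).tolist(),d['k1'])
E
```

```text
holder [[576.6, -154.4, 12.0], [573.1, -249.8, 12.0], [385.2, -236.2, 12.0], [389.5, -142.6, 12.0]] [ 481.1 -195.8   12. ]
95.46418176468073 187.47173120233356 -3.6087436432425006
fence [[483.3, -164.0, 27.0], [480.0, -227.9, 27.0]] [ 481.6 -196.    27. ]
p4 [[598.8, -231.5, 10.0], [620.8, -228.8, 10.0]] [ 609.8 -230.2   10. ]
p5 [[604.6, -171.0, 10.0], [625.6, -176.5, 10.0]] [ 615.1 -173.8   10. ]
p2 [[553.8, -197.1, 22.0], [567.8, -212.6, 22.0]] [ 560.8 -204.8   22. ]
jig [[589.5, 262.0, 6.0], [582.1, 176.6, 6.0], [411.8, 194.4, 6.0], [421.2, 282.0, 6.0]] [501.2 228.8   6. ]
85.72000933271065 169.48418805304524 -6.7769856689320935 -5.966970728026129
lid [[532.0, 246.6, 63.0], [525.9, 196.3, 63.0], [442.7, 205.1, 63.0], [444.6, 263.1, 63.0]] [486.3 227.8  63. ]
knob [[556.2, 182.8, 50.0]] [556.2 182.8  50. ]
pivot [[557.3, 223.7, 19.0]] [557.3 223.7  19. ]
tray [[702.7  61.   35. ]
 [701.5 -38.5  35. ]
 [573.2 -38.7  35. ]
 [572.6  61.2  35. ]]
bits [[ 482.1 -382.3   10. ]
 [ 439.  -390.9   10. ]
 [ 365.2 -388.8   10. ]
 [ 561.8 -425.4   10. ]
 [ 636.1 -377.4   10. ]]
[[-0.0, -0.96, -0.26, 66.55], [1.0, -0.0, 0.0, 1.2], [-0.0, -0.26, 0.96, -163.19], [0.0, 0.0, 0.0, 1.0]] [[326.0368803763287, 0.0, 257.6235912257091], [0.0, 326.0368803763287, 188.67379482919688], [0.0, 0.0, 1.0]] -0.015142096605368123
```

```bash
cat >> h.py <<'E'
def plan(x,y,z,yaw,n,hand=1,frm=None):
    """rows from the measured (or given) pose to x,y,z,yaw (tool down), n equal rows"""
    if frm is None:
        o=arm.observe(); p=np.array(o['eef_pos']); r=R.from_euler('xyz',o['tool_rot'])
    else: p=np.array(frm[:3],float); r=R.from_euler('xyz',[np.pi,0,frm[3]])
    t=np.array([x,y,z],float); g=R.from_euler('xyz',[np.pi,0,yaw]); v=(r.inv()*g).as_rotvec()/n
    rows=[]
    for i in range(n):
        ri=r*R.from_rotvec(v*i); s=ri.inv().apply((t-p)/n)/500
        rows.append([hand]+np.round(np.r_[s,v/(np.pi/4)],3).tolist())
    for i in range(0,n,5): print([q+0 for k in rows[i:i+5] for q in k])
    print('mm/row',np.linalg.norm(t-p)/n,'deg/row',np.degrees(np.linalg.norm(v)))
E
python3 -c "
from h import *
plan(590,-200,215,0,15)"
```

```text
[1, 0.083, 0.075, -0.001, 0.0, 0.0, -0.032, 1, 0.081, 0.077, -0.001, 0.0, 0.0, -0.032, 1, 0.079, 0.079, -0.001, 0.0, 0.0, -0.032, 1, 0.077, 0.081, -0.001, 0.0, 0.0, -0.032, 1, 0.075, 0.083, -0.001, 0.0, 0.0, -0.032]
[1, 0.073, 0.085, -0.001, 0.0, 0.0, -0.032, 1, 0.07, 0.087, -0.001, 0.0, 0.0, -0.032, 1, 0.068, 0.089, -0.001, 0.0, 0.0, -0.032, 1, 0.066, 0.091, -0.001, 0.0, 0.0, -0.032, 1, 0.064, 0.092, -0.001, 0.0, 0.0, -0.032]
[1, 0.061, 0.094, -0.001, 0.0, 0.0, -0.032, 1, 0.059, 0.095, -0.001, 0.0, 0.0, -0.032, 1, 0.056, 0.097, -0.001, 0.0, 0.0, -0.032, 1, 0.054, 0.098, -0.001, 0.0, 0.0, -0.032, 1, 0.051, 0.1, -0.001, 0.0, 0.0, -0.032]
mm/row 56.01806083009178 deg/row 1.4621131602370958
```

Request:
{"name": "send_rows", "arguments": {"steps": [1, 0.083, 0.075, -0.001, 0, 0, -0.032, 1, 0.081, 0.077, -0.001, 0, 0, -0.032, 1, 0.079, 0.079, -0.001, 0, 0, -0.032, 1, 0.077, 0.081, -0.001, 0, 0, -0.032, 1, 0.075, 0.083, -0.001, 0, 0, -0.032]}}

```text
time: 0.78
eef_pos: [346.7, 303.5, 212.7]
tool_rot: [-3.141, 0.0, -0.256]
force: [1.2, 0.1, -0.4]
opening: 1.003
gripper_force: 0.0
```

Request:
{"name": "send_rows", "arguments": {"steps": [1, 0.073, 0.085, -0.001, 0, 0, -0.032, 1, 0.07, 0.087, -0.001, 0, 0, -0.032, 1, 0.068, 0.089, -0.001, 0, 0, -0.032, 1, 0.066, 0.091, -0.001, 0, 0, -0.032, 1, 0.064, 0.092, -0.001, 0, 0, -0.032]}}

```text
time: 1.4
eef_pos: [468.1, 51.1, 215.3]
tool_rot: [-3.141, -0.0, -0.13]
force: [1.0, -0.4, 0.9]
opening: 0.997
gripper_force: 0.0
```

Request:
{"name": "send_rows", "arguments": {"steps": [1, 0.061, 0.094, -0.001, 0, 0, -0.032, 1, 0.059, 0.095, -0.001, 0, 0, -0.032, 1, 0.056, 0.097, -0.001, 0, 0, -0.032, 1, 0.054, 0.098, -0.001, 0, 0, -0.032, 1, 0.051, 0.1, -0.001, 0, 0, -0.032]}}

```text
time: 2.02
eef_pos: [588.7, -201.8, 217.5]
tool_rot: [-3.141, 0.0, -0.005]
force: [0.7, 0.9, -0.4]
opening: 0.997
gripper_force: 0.0
```

Request:
{"name": "send_rows", "arguments": {"steps": [1, 0, 0, 0, 0, 0, 0]}}

```text
time: 2.15
eef_pos: [588.2, -203.0, 214.9]
tool_rot: [-3.141, 0.005, -0.01]
force: [-0.7, 0.9, 0.1]
opening: 0.998
gripper_force: 0.0
```

```bash
python3 - <<'E'
from h import *
st(); im=snap('wrist','w1'); cv2.imwrite('pics/w1b.png',cv2.resize(im[:,:,::-1],(800,600),interpolation=cv2.INTER_CUBIC))
E
```

```text
{'time': 2.15, 'eef_pos': [588.246, -202.972, 214.911], 'tool_rot': [-3.141, 0.005, -0.01], 'joints': [-0.011, 0.104, 0.161, -0.0, -1.632, 1.572], 'force': [-0.651, 0.877, 0.063], 'opening': 0.998, 'gripper_force': 0.0}
```

View pics/w1b.png

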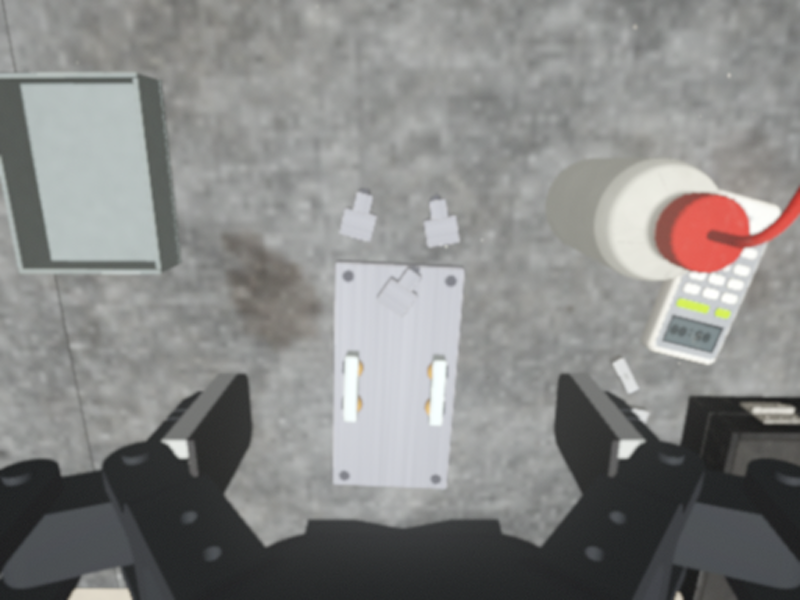

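Wrist view (800x600): heads at (358,226), (441,232) and (397,295) on the bed. Necks point up to (364,200), (437,207) and (412,277). The holder, tray (right wall) and bottle are visible.

```bash
python3 - <<'E'
from h import *
f=lambda uv,z:w('w1',np.array(uv)*.64-.18,z)
for n,uv,z in(('p5',[(358,226),(364,195)],10),('p4',[(441,232),(437,203)],10),('p2',[(397,295),(413,274)],22)):
    p=f(uv,z);print(n,p.tolist(),(p[1]-p[0])[:2],np.arctan2(*(p[1]-p[0])[1::-1]))
h=f([(336,262),(464,268),(447,487),(333,485)],12);print('holder',h.tolist(),h.mean(0))
print('fences',f([(351,388),(439,392)],27).tolist())
print('tray',f([(0,77),(138,75),(163,268),(22,270)],35).tolist())
E
```

```text
p5 [[604.4, -171.7, 10.0], [626.5, -176.7, 10.0]] [22.1 -5. ] -0.22249851068571008
p4 [[599.5, -231.7, 10.0], [620.3, -228.6, 10.0]] [20.8  3.1] 0.1479494353074559
p2 [[555.7, -199.4, 22.0], [571.3, -211.0, 22.0]] [ 15.6 -11.6] -0.6393859056861755
holder [[578.5, -154.9, 12.0], [573.1, -248.7, 12.0], [386.0, -238.8, 12.0], [388.8, -143.6, 12.0]] [ 481.6 -196.5   12. ]
fences [[484.7, -163.8, 27.0], [480.7, -230.2, 27.0]]
tray [[704.7, 49.2, 35.0], [704.3, -38.9, 35.0], [580.4, -38.1, 35.0], [580.0, 60.9, 35.0]]
```

```bash
python3 -c "
from h import *
plan(555,-199,60,-0.68,5,-0.06)"
```

```text
[-0.06, -0.013, -0.001, 0.062, 0.0, 0.001, 0.171, -0.06, -0.013, 0.001, 0.062, 0.0, 0.001, 0.171, -0.06, -0.013, 0.003, 0.062, 0.0, 0.001, 0.171, -0.06, -0.012, 0.004, 0.062, 0.0, 0.001, 0.171, -0.06, -0.012, 0.006, 0.062, 0.0, 0.001, 0.171]
mm/row 31.867215666756756 deg/row 7.692194548213899
```

Request:
{"name": "send_rows", "arguments": {"steps": [-0.06, -0.013, -0.001, 0.062, 0, 0.001, 0.171, -0.06, -0.013, 0.001, 0.062, 0, 0.001, 0.171, -0.06, -0.013, 0.003, 0.062, 0, 0.001, 0.171, -0.06, -0.012, 0.004, 0.062, 0, 0.001, 0.171, -0.06, -0.012, 0.006, 0.062, 0, 0.001, 0.171], "force": 40}}

```text
time: 2.82
eef_pos: [555.5, -196.5, 62.4]
tool_rot: [-3.14, -0.005, -0.68]
force: [0.9, 0.2, 0.1]
opening: 0.468
gripper_force: 0.0
```

Request:
{"name": "send_rows", "arguments": {"steps": [-0.06, 0, 0, 0, 0, 0, 0, -0.06, 0, 0, 0, 0, 0, 0]}}

```text
time: 3.08
eef_pos: [556.8, -197.4, 64.9]
tool_rot: [-3.14, -0.006, -0.674]
force: [-0.3, -0.3, 0.9]
opening: 0.468
gripper_force: 0.0
```

```bash
python3 - <<'E'
from h import *
st(); im=snap('wrist','w2'); cv2.imwrite('pics/w2b.png',cv2.resize(im[:,:,::-1],(800,600),interpolation=cv2.INTER_CUBIC))
print(px('w2',[[555.7,-199.4,22],[571.3,-211,22]])/.64)
plan(555,-199,15,-0.68,3,-.06)
E
```

```text
{'time': 3.075, 'eef_pos': [556.765, -197.433, 64.853], 'tool_rot': [-3.14, -0.006, -0.674], 'joints': [-0.0, 0.041, -0.18, 0.002, -1.343, 0.897], 'force': [-0.265, -0.347, 0.882], 'opening': 0.468, 'gripper_force': 0.0}
[[404.84375 317.96875]
 [403.28125 273.28125]]
[-0.06, -0.001, 0.002, 0.033, -0.001, -0.003, 0.002, -0.06, -0.001, 0.002, 0.033, -0.001, -0.003, 0.002, -0.06, -0.001, 0.002, 0.033, -0.001, -0.003, 0.002]
mm/row 16.738681988222606 deg/row 0.1726092360860684
```

View pics/w2b.png

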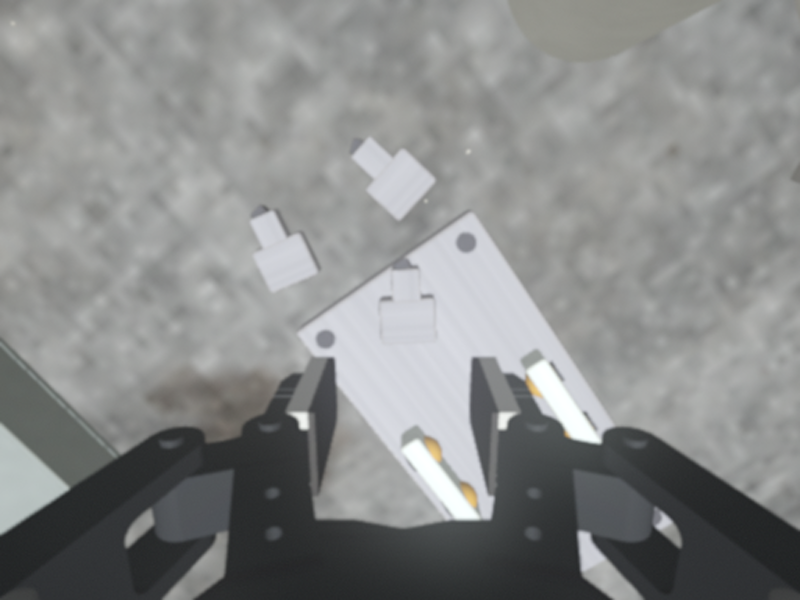

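View w2: piece 2's head is at (408,319) with its neck straight up, matching the prediction (405,318). Readings are noisy, so I'll track the commanded pose.

```bash
cat >> h.py <<'E'
import json
def cmd(): 
    c=json.load(open('cmd.json')); return np.array(c[0]),R.from_quat(c[1])
def sent(rows):
    p,r=cmd()
    for q in np.array(rows,float).reshape(-1,7):
        p=p+r.apply(q[1:4]*500); r=r*R.from_rotvec(q[4:]*np.pi/4)
    json.dump([p.tolist(),r.as_quat().tolist()],open('cmd.json','w'))
def go(*wps):
    """wps: (x,y,z,yaw,n,hand). prints calls from the commanded pose and books them"""
    out=[]
    for x,y,z,yaw,n,hand in wps:
        p,r=cmd(); t=np.array([x,y,z],float); g=R.from_euler('xyz',[np.pi,0,yaw]); v=(r.inv()*g).as_rotvec()/n
        L=np.linalg.norm(t-p)/n; A=np.degrees(np.linalg.norm(v)); assert L<60 and A<10.5,(L,A)
        rows=[]
        for i in range(n):
            ri=r*R.from_rotvec(v*i); s=ri.inv().apply((t-p)/n)/500
            rows.append([hand]+(np.round(np.r_[s,v/(np.pi/4)],3)+0.).tolist())
        sent(rows); out+=rows
    for i in range(0,len(out),5): print('['+', '.join('%g'%q for k in out[i:i+5] for q in k)+']')
    p,r=cmd(); print('end',p.round(1),r.as_euler('xyz').round(3))
E
python3 - <<'E'
from h import *
r=R.from_euler('xyz',[np.pi,0,-0.383]); json.dump([[224.084,556.559,210.261],r.as_quat().tolist()],open('cmd.json','w'))
a=[[.083,.075],[.081,.077],[.079,.079],[.077,.081],[.075,.083],[.073,.085],[.07,.087],[.068,.089],[.066,.091],[.064,.092],[.061,.094],[.059,.095],[.056,.097],[.054,.098],[.051,.1]]
sent([[1,x,y,-.001,0,0,-.032] for x,y in a])
p,r=cmd();print(p,r.as_euler('xyz'))
sent([-0.06, -0.013, -0.001, 0.062, 0, 0.001, 0.171, -0.06, -0.013, 0.001, 0.062, 0, 0.001, 0.171, -0.06, -0.013, 0.003, 0.062, 0, 0.001, 0.171, -0.06, -0.012, 0.004, 0.062, 0, 0.001, 0.171, -0.06, -0.012, 0.006, 0.062, 0, 0.001, 0.171])
p,r=cmd();print(p,r.as_euler('xyz'))
go((555,-199,15,-0.67,3,-.06),(555,-199,15,-.67,5,-1))
E
```

```text
[ 588.06638489 -200.04014592  217.761     ] [ 3.14159265  0.         -0.00600888]
[ 555.64873556 -197.73407557   62.71064189] [-3.14032294 -0.00363844 -0.67752746]
[-0.06, 0, 0.001, 0.032, -0.001, -0.002, -0.003, -0.06, 0, 0.001, 0.032, -0.001, -0.002, -0.003, -0.06, 0, 0.001, 0.032, -0.001, -0.002, -0.003, -1, 0, 0, 0, 0, 0, 0, -1, 0, 0, 0, 0, 0, 0]
[-1, 0, 0, 0, 0, 0, 0, -1, 0, 0, 0, 0, 0, 0, -1, 0, 0, 0, 0, 0, 0]
end [ 554.8 -198.9   14.7] [ 3.14e+00  1.00e-03 -6.70e-01]
```

Request:
{"name": "send_rows", "arguments": {"steps": [-0.06, 0, 0.001, 0.032, -0.001, -0.002, -0.003, -0.06, 0, 0.001, 0.032, -0.001, -0.002, -0.003, -0.06, 0, 0.001, 0.032, -0.001, -0.002, -0.003, -1, 0, 0, 0, 0, 0, 0, -1, 0, 0, 0, 0, 0, 0]}}

```text
time: 3.75
eef_pos: [555.1, -199.1, 15.0]
tool_rot: [3.14, 0.001, -0.67]
force: [-0.3, -0.4, -0.4]
opening: 0.053
gripper_force: 0.0
```

Request:
{"name": "send_rows", "arguments": {"steps": [-1, 0, 0, 0, 0, 0, 0, -1, 0, 0, 0, 0, 0, 0, -1, 0, 0, 0, 0, 0, 0]}}

```text
time: 4.12
eef_pos: [555.1, -198.9, 15.1]
tool_rot: [3.141, 0.001, -0.67]
force: [-0.1, -0.2, 0.2]
opening: 0.001
gripper_force: 0.0
```

```bash
python3 - <<'E'
from h import *
st()
go((555,-199,85,-.67,2,-1),(610,11,85,0,5,-1),(610,11,16,0,3,-1),(610,11,16,0,2,-.06),(610,11,85,0,2,-.06))
E
```

```text
{'time': 4.125, 'eef_pos': [555.109, -198.896, 15.087], 'tool_rot': [3.141, 0.001, -0.67], 'joints': [-0.004, 0.079, -0.234, 0.0, -1.259, 0.905], 'force': [-0.102, -0.205, 0.218], 'opening': 0.001, 'gripper_force': 0.0}
[-1, 0, 0, -0.07, 0.001, 0.001, 0, -1, 0, 0, -0.07, 0.001, 0.001, 0, -1, -0.035, -0.08, 0, 0, 0, -0.171, -1, -0.024, -0.083, 0, 0, 0, -0.171, -1, -0.013, -0.086, 0, 0, 0, -0.171]
[-1, -0.001, -0.087, 0, 0, 0, -0.171, -1, 0.011, -0.086, 0, 0, 0, -0.171, -1, 0, 0, 0.046, 0, 0, 0, -1, 0, 0, 0.046, 0, 0, 0, -1, 0, 0, 0.046, 0, 0, 0]
[-0.06, 0, 0, 0, 0, 0, 0.001, -0.06, 0, 0, 0, 0, 0, 0.001, -0.06, 0, 0, -0.069, 0, 0, 0, -0.06, 0, 0, -0.069, 0, 0, 0]
end [609.9  11.2  84.8] [-3.142e+00 -1.000e-03 -1.000e-03]
```

```bash
python3 - <<'E'
from h import *
json.dump([[554.8,-198.9,14.7],R.from_euler('xyz',[np.pi,0,-.67]).as_quat().tolist()],open('cmd.json','w'))
a=snap('wrist','w3');t=snap('side','s3'); b=cv2.resize(t[215:275,170:300],None,fx=4,fy=4,interpolation=cv2.INTER_CUBIC)
a=cv2.resize(a,(520,390)); cv2.imwrite('pics/w3b.png',np.vstack([a,cv2.resize(b,(520,210))])[:,:,::-1])
E
```

```text
(no output)
```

View pics/w3b.png

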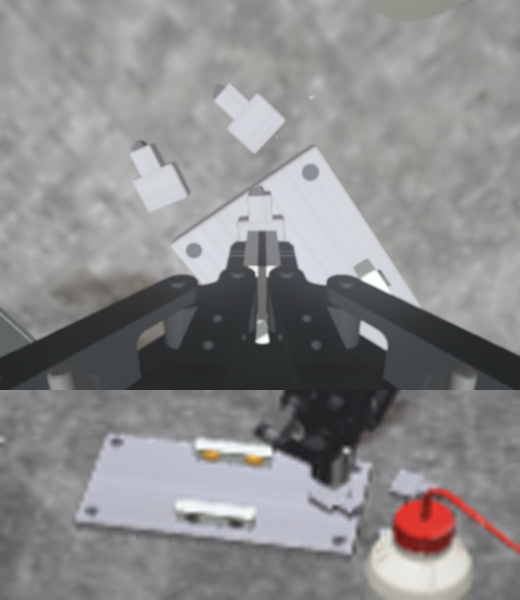

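```bash
python3 - <<'E'
from h import *
s=520/512
print(px('w3',[[555.1,-198.9,15],[555.7,-199.4,22],[555.1,-198.9,34]])*s)
print('finger tip',w('w3',np.array([[262,248],[262,232],[262,265]])/s,15),'neck shoulder',w('w3',np.array([[260,216],[260,194],[240,216],[284,216]])/s,22))
print(px('w2',[[556,-198.,62.8],[556,-198,81]])/.64)
K,k1,V=load('w2'); print(px('s3',[[555,-199,15],[555,-199,22]]), )
E
```

```text
[[259.2890625 231.8671875]
 [259.1875    235.7265625]
 [258.984375  247.203125 ]]
finger tip [[ 546.9 -194.3   15. ]
 [ 554.1 -200.    15. ]
 [ 539.  -188.    15. ]] neck shoulder [[ 563.7 -206.3   22. ]
 [ 572.7 -213.4   22. ]
 [ 570.  -198.5   22. ]
 [ 556.3 -215.7   22. ]]
[[401.5625  355.15625]
 [401.25    376.875  ]]
[[252.  245.3]
 [252.1 243.6]]
```

View w3: the fingers shut on the head's centre, around (262,232), and the piece hasn't moved, so the tips rode over it. I'll go lower.

```bash
python3 - <<'E'
from h import *
go((555.5,-199.5,40,-.67,2,-1),(555.5,-199.5,40,-.67,2,-.06),(555.5,-199.5,12,-.67,3,-.06),(555.5,-199.5,12,-.67,3,-1))
E
```

```text
[-1, 0.001, 0, -0.025, 0, 0, 0, -1, 0.001, 0, -0.025, 0, 0, 0, -0.06, 0, 0, 0, 0, 0, 0, -0.06, 0, 0, 0, 0, 0, 0, -0.06, 0, 0, 0.018, 0, 0, 0]
[-0.06, 0, 0, 0.018, 0, 0, 0, -0.06, 0, 0, 0.018, 0, 0, 0, -1, 0, 0, 0, 0, 0, 0, -1, 0, 0, 0, 0, 0, 0, -1, 0, 0, 0, 0, 0, 0]
end [ 555.6 -199.5   12.7] [ 3.142  0.    -0.67 ]
```

Request:
{"name": "send_rows", "arguments": {"steps": [-1, 0.001, 0, -0.025, 0, 0, 0, -1, 0.001, 0, -0.025, 0, 0, 0, -0.06, 0, 0, 0, 0, 0, 0, -0.06, 0, 0, 0, 0, 0, 0, -0.06, 0, 0, 0.018, 0, 0, 0]}}

```text
time: 4.85
eef_pos: [556.0, -199.5, 30.7]
tool_rot: [3.141, 0.0, -0.67]
force: [0.2, 0.1, -0.4]
opening: 0.473
gripper_force: 0.0
```

Request:
{"name": "send_rows", "arguments": {"steps": [-0.06, 0, 0, 0.018, 0, 0, 0, -0.06, 0, 0, 0.018, 0, 0, 0]}}

```text
time: 5.1
eef_pos: [555.3, -199.5, 11.5]
tool_rot: [3.14, 0.002, -0.67]
force: [-0.4, 0.3, -0.2]
opening: 0.469
gripper_force: 0.0
```

Request:
{"name": "send_rows", "arguments": {"steps": [-1, 0, 0, 0, 0, 0, 0, -1, 0, 0, 0, 0, 0, 0, -1, 0, 0, 0, 0, 0, 0]}}

```text
time: 5.48
eef_pos: [556.1, -199.6, 13.3]
tool_rot: [3.141, 0.0, -0.67]
force: [-0.3, 0.6, 0.3]
opening: -0.002
gripper_force: 0.0
```

```bash
python3 - <<'E'
from h import *
t=snap('side','s4');a=snap('wrist','w4')
b=cv2.resize(t[220:265,225:275],None,fx=8,fy=8,interpolation=cv2.INTER_CUBIC)
a=cv2.resize(a[150:300,190:320],None,fx=3,fy=3,interpolation=cv2.INTER_CUBIC)
o=np.zeros((450,800,3),np.uint8);o[:360,:400]=b;o[:450,410:800]=a;cv2.imwrite('pics/s4b.png',o[:,:,::-1])
print((px('s4',[[555.5,-199.5,12.7],[555.5,-199.5,22]])-[225,220])*8)
print((px('w4',[[555.5,-199.5,12.7],[555.5,-199.5,22]])-[190,150])*3+[410,0])
E
```

```text
[[217.6 208. ]
 [218.4 189.6]]
[[607.4 236.1]
 [607.1 257.1]]
```

View pics/s4b.png

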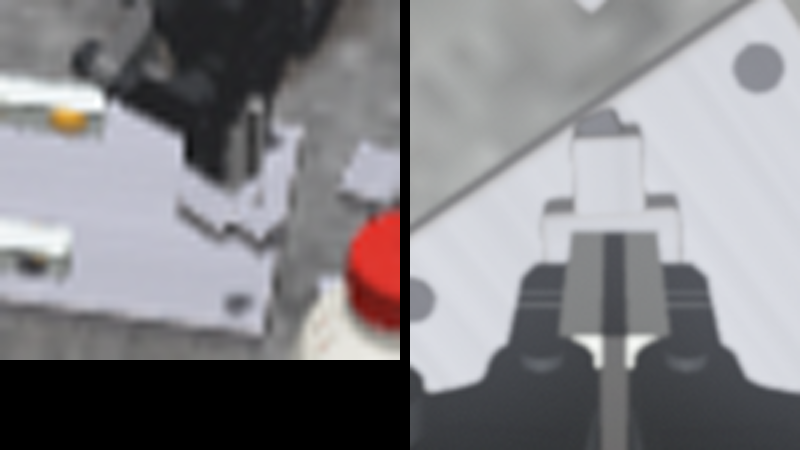

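View s4: at a commanded z of 12.7 the shut tips sit on or just over the piece top (side crop (240,187), about z 23) with no force. So the real tips are roughly 10 mm above the nominal TCP. I'll probe down gently.

Request:
{"name": "send_rows", "arguments": {"steps": [-1, 0, 0, 0.004, 0, 0, 0, -1, 0, 0, 0, 0, 0, 0]}}

```text
time: 5.82
eef_pos: [555.6, -199.5, 10.6]
tool_rot: [3.14, 0.001, -0.67]
force: [0.3, -0.6, 0.1]
opening: -0.003
gripper_force: 0.0
```

Request:
{"name": "send_rows", "arguments": {"steps": [-1, 0, 0, 0.004, 0, 0, 0, -1, 0, 0, 0, 0, 0, 0]}}

```text
time: 6.08
eef_pos: [555.6, -199.5, 8.5]
tool_rot: [3.14, 0.001, -0.67]
force: [0.1, 0.6, 0.4]
opening: -0.001
gripper_force: 0.0
```

Request:
{"name": "send_rows", "arguments": {"steps": [-1, 0, 0, 0.004, 0, 0, 0, -1, 0, 0, 0, 0, 0, 0]}}

```text
time: 6.32
eef_pos: [555.6, -199.5, 6.5]
tool_rot: [3.14, 0.001, -0.67]
force: [-0.4, -0.2, 0.2]
opening: -0.003
gripper_force: 0.0
```

Request:
{"name": "send_rows", "arguments": {"steps": [-1, 0, 0, 0.004, 0, 0, 0, -1, 0, 0, 0, 0, 0, 0]}}

```text
time: 6.58
eef_pos: [555.6, -199.5, 4.5]
tool_rot: [3.14, 0.001, -0.67]
force: [1.2, 0.3, 0.4]
opening: -0.001
gripper_force: 0.0
```

```bash
python3 - <<'E'
from h import *
st();t=snap('side','s5');a=snap('wrist','w5')
b=cv2.resize(t[220:265,225:275],None,fx=8,fy=8,interpolation=cv2.INTER_CUBIC)
a=cv2.resize(a[150:300,190:320],None,fx=3,fy=3,interpolation=cv2.INTER_CUBIC)
o=np.zeros((450,800,3),np.uint8);o[:360,:400]=b;o[:450,410:800]=a;cv2.imwrite('pics/s5b.png',o[:,:,::-1])
E
```

```text
{'time': 6.575, 'eef_pos': [555.586, -199.497, 4.549], 'tool_rot': [3.14, 0.001, -0.67], 'joints': [-0.005, 0.09, -0.242, 0.0, -1.24, 0.906], 'force': [1.215, 0.33, 0.373], 'opening': -0.001, 'gripper_force': 0.0}
```

View pics/s5b.png

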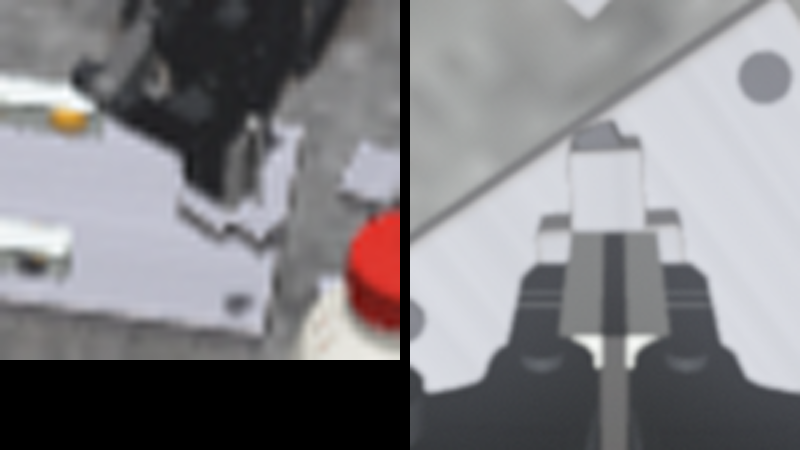

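```bash
python3 - <<'E'
from h import *
u=np.array([np.cos(-.67),np.sin(-.67),0]);T=np.array([555.6,-199.5,4.6])
for s in(0,4,8,11,14):
    hs=np.arange(-5,40,.5); q=(px('w5',T+s*u+np.outer(hs,[0,0,1]))-[190,150])*3
    h=hs[np.argmin(abs(q[:,1]-233))]; P=T+s*u+[0,0,h]
    print(s,h,P.round(1),(px('s5',P)-[225,220])*8)
v=np.array([-np.sin(-.67),np.cos(-.67),0])
print('head corners side',[((px('s5',np.array([555.6,-199.5,0])+a*u+b*v+[0,0,z])-[225,220])*8).tolist() for z in(12,22) for a,b in((10,12),(10,-12),(-10,-12),(-10,12))])
# upper end of front face and pad widths
print(w('w5',np.array([[570,233],[660,233]])/3+[190,150]-np.array([410,0])/3,30))
E
```

```text
0 -1.0 [ 555.6 -199.5    3.6] [[217.6 226.4]]
4 9.0 [ 558.7 -202.    13.6] [[226.4 212.8]]
8 18.5 [ 561.9 -204.5   23.1] [[235.2 200. ]]
11 26.0 [ 564.2 -206.3   30.6] [[242.4 189.6]]
14 33.0 [ 566.6 -208.2   37.6] [[249.6 180. ]]
head corners side [[[263.1999999999998, 206.4000000000001]], [[214.4000000000001, 244.0]], [[172.0, 212.79999999999995]], [[220.79999999999995, 176.0]], [[264.0, 186.4000000000001]], [[215.20000000000005, 224.0]], [[172.79999999999995, 192.79999999999995]], [[221.5999999999999, 156.0]]]
[[ 567.3 -202.1   30. ]
 [ 558.9 -212.8   30. ]]
```

Request:
{"name": "send_rows", "arguments": {"steps": [-1, 0, 0, 0.003, 0, 0, 0, -1, 0, 0, 0, 0, 0, 0]}}

```text
time: 6.92
eef_pos: [555.6, -199.5, 3.1]
tool_rot: [3.14, 0.001, -0.67]
force: [0.5, -0.6, -0.2]
opening: -0.001
gripper_force: 0.0
```

Request:
{"name": "send_rows", "arguments": {"steps": [-1, 0, 0, 0.003, 0, 0, 0, -1, 0, 0, 0, 0, 0, 0]}}

```text
time: 7.18
eef_pos: [555.6, -199.5, 1.6]
tool_rot: [3.14, 0.001, -0.67]
force: [0.1, -0.3, -0.3]
opening: -0.003
gripper_force: 0.0
```

Request:
{"name": "send_rows", "arguments": {"steps": [-1, 0, 0, 0.003, 0, 0, 0, -1, 0, 0, 0, 0, 0, 0]}}

```text
time: 7.42
eef_pos: [555.9, -199.6, 1.2]
tool_rot: [3.14, 0.001, -0.67]
force: [-2.0, 2.0, 5.1]
opening: -0.001
gripper_force: 2.5
```

Request:
{"name": "send_rows", "arguments": {"steps": [-1, 0, 0, 0.003, 0, 0, 0, -1, 0, 0, 0, 0, 0, 0]}}

```text
time: 7.68
eef_pos: [555.9, -199.6, 1.1]
tool_rot: [3.14, 0.0, -0.67]
force: [-6.4, 3.1, 13.1]
opening: 0.001
gripper_force: 6.3
```

```bash
python3 - <<'E'
from h import *
st();t=snap('side','s6');a=snap('wrist','w6');tt=snap('top','t6')
b=cv2.resize(t[220:265,225:275],None,fx=8,fy=8,interpolation=cv2.INTER_CUBIC)
a=cv2.resize(a[150:300,190:320],None,fx=3,fy=3,interpolation=cv2.INTER_CUBIC)
o=np.zeros((600,800,3),np.uint8);o[:360,:400]=b;o[:450,410:800]=a
c=cv2.resize(tt[150:190,290:350],None,fx=6,fy=6,interpolation=cv2.INTER_CUBIC);o[360:600,:360]=c
cv2.imwrite('pics/s6b.png',o[:,:,::-1])
E
```

```text
{'time': 7.675, 'eef_pos': [555.911, -199.616, 1.137], 'tool_rot': [3.14, 0.0, -0.67], 'joints': [-0.005, 0.093, -0.246, 0.001, -1.233, 0.906], 'force': [-6.428, 3.146, 13.091], 'opening': 0.001, 'gripper_force': 6.291}
```

View pics/s6b.png

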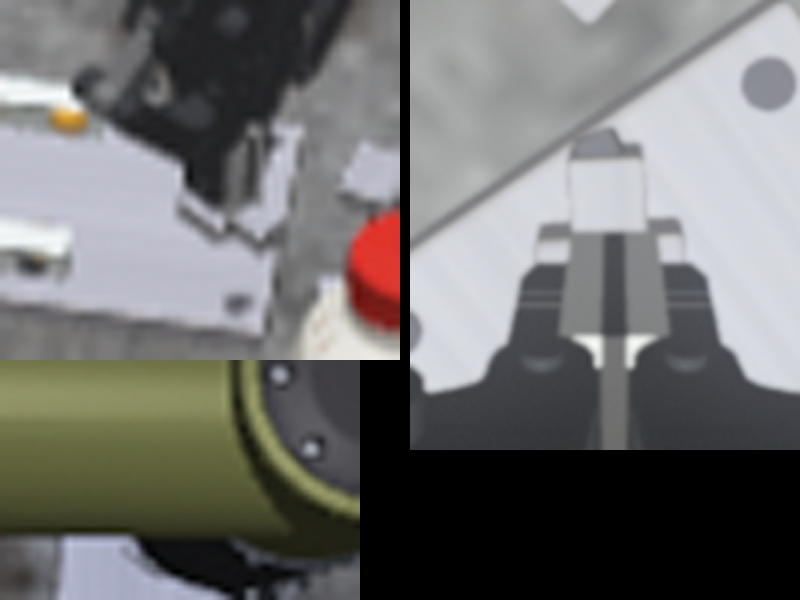

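View s6: contact began at a commanded z of about 1.2 (13 N now), with the tips on the piece's top (z 22). So the real fingertips are about 20 mm short of the reported TCP. I'll grasp with that offset.

```bash
python3 - <<'E'
from h import *
json.dump([[555.6,-199.5,-1.3],R.from_euler('xyz',[np.pi,0,-.67]).as_quat().tolist()],open('cmd.json','w'))
go((555.6,-199.5,25,-.67,2,-1),(555.6,-199.5,25,-.67,2,-.06),(555.6,-199.5,-6,-.67,3,-.06),(555.6,-199.5,-6,-.67,3,-1))
E
```

```text
[-1, 0, 0, -0.026, 0, 0, 0, -1, 0, 0, -0.026, 0, 0, 0, -0.06, 0, 0, 0, 0, 0, 0, -0.06, 0, 0, 0, 0, 0, 0, -0.06, 0, 0, 0.02, 0, 0, 0]
[-0.06, 0, 0, 0.02, 0, 0, 0, -0.06, 0, 0, 0.02, 0, 0, 0, -1, 0, 0, 0, 0, 0, 0, -1, 0, 0, 0, 0, 0, 0, -1, 0, 0, 0, 0, 0, 0]
end [ 555.6 -199.5   -5.3] [ 3.142  0.    -0.67 ]
```

Request:
{"name": "send_rows", "arguments": {"steps": [-1, 0, 0, -0.026, 0, 0, 0, -1, 0, 0, -0.026, 0, 0, 0, -0.06, 0, 0, 0, 0, 0, 0, -0.06, 0, 0, 0, 0, 0, 0, -0.06, 0, 0, 0.02, 0, 0, 0]}}

```text
time: 8.45
eef_pos: [556.0, -199.6, 14.6]
tool_rot: [3.141, 0.0, -0.67]
force: [0.3, 1.3, -0.0]
opening: 0.47
gripper_force: 0.0
```

Request:
{"name": "send_rows", "arguments": {"steps": [-0.06, 0, 0, 0.02, 0, 0, 0, -0.06, 0, 0, 0.02, 0, 0, 0]}}

```text
time: 8.7
eef_pos: [555.2, -199.5, -6.7]
tool_rot: [3.14, 0.002, -0.67]
force: [0.2, -0.4, 0.2]
opening: 0.464
gripper_force: 0.0
```

Request:
{"name": "send_rows", "arguments": {"steps": [-1, 0, 0, 0, 0, 0, 0, -1, 0, 0, 0, 0, 0, 0, -1, 0, 0, 0, 0, 0, 0]}}

```text
time: 9.07
eef_pos: [556.0, -199.6, -4.8]
tool_rot: [3.141, 0.0, -0.67]
force: [-0.1, 0.3, -1.5]
opening: 0.262
gripper_force: 42.2
```

Gripped (opening 0.26, about 22 mm, 42 N). Carrying it to the tray.

```bash
python3 - <<'E'
from h import *
go((555.6,-199.5,55,-.67,2,-1),(612,11,55,0,5,-1),(612,11,-8,0,3,-1),(612,11,-8,0,2,-.06),(612,11,55,0,2,-.06),(599.5,-231.7,55,.14,6,-.06))
E
```

```text
[-1, 0, 0, -0.06, 0, 0, 0, -1, 0, 0, -0.06, 0, 0, 0, -1, -0.035, -0.08, 0, 0, 0, -0.171, -1, -0.024, -0.084, 0, 0, 0, -0.171, -1, -0.012, -0.086, 0, 0, 0, -0.171]
[-1, -0.001, -0.087, 0, 0, 0, -0.171, -1, 0.011, -0.086, 0, 0, 0, -0.171, -1, 0, 0, 0.042, 0, 0, 0.001, -1, 0, 0, 0.042, 0, 0, 0.001, -1, 0, 0, 0.042, 0, 0, 0.001]
[-0.06, 0.001, 0, 0, 0, 0, -0.001, -0.06, 0.001, 0, 0, 0, 0, -0.001, -0.06, 0, 0, -0.063, 0, 0, 0, -0.06, 0, 0, -0.063, 0, 0, 0, -0.06, -0.004, 0.081, 0, 0, 0, -0.03]
[-0.06, -0.006, 0.081, 0, 0, 0, -0.03, -0.06, -0.008, 0.081, 0, 0, 0, -0.03, -0.06, -0.01, 0.08, 0, 0, 0, -0.03, -0.06, -0.012, 0.08, 0, 0, 0, -0.03, -0.06, -0.014, 0.08, 0, 0, 0, -0.03]
end [ 599.7 -232.    54.7] [3.142 0.    0.142]
```

Request:
{"name": "send_rows", "arguments": {"steps": [-1, 0, 0, -0.06, 0, 0, 0, -1, 0, 0, -0.06, 0, 0, 0, -1, -0.035, -0.08, 0, 0, 0, -0.171, -1, -0.024, -0.084, 0, 0, 0, -0.171, -1, -0.012, -0.086, 0, 0, 0, -0.171]}}

```text
time: 9.7
eef_pos: [589.8, -71.9, 55.3]
tool_rot: [3.141, 0.0, -0.263]
force: [0.0, -1.0, -0.4]
opening: 0.265
gripper_force: 42.2
```

Request:
{"name": "send_rows", "arguments": {"steps": [-1, -0.001, -0.087, 0, 0, 0, -0.171, -1, 0.011, -0.086, 0, 0, 0, -0.171, -1, 0, 0, 0.042, 0, 0, 0.001, -1, 0, 0, 0.042, 0, 0, 0.001, -1, 0, 0, 0.042, 0, 0, 0.001]}}

```text
time: 10.32
eef_pos: [611.6, 11.1, -8.6]
tool_rot: [3.142, 0.001, -0.001]
force: [0.2, -0.5, -0.0]
opening: 0.265
gripper_force: 42.2
```

Request:
{"name": "send_rows", "arguments": {"steps": [-0.06, 0.001, 0, 0, 0, 0, -0.001, -0.06, 0.001, 0, 0, 0, 0, -0.001, -0.06, 0, 0, -0.063, 0, 0, 0, -0.06, 0, 0, -0.063, 0, 0, 0, -0.06, -0.004, 0.081, 0, 0, 0, -0.03]}}

```text
time: 10.95
eef_pos: [613.6, -28.3, 60.2]
tool_rot: [-3.141, -0.007, 0.028]
force: [0.8, -1.5, -0.1]
opening: 0.469
gripper_force: 0.0
```

Request:
{"name": "send_rows", "arguments": {"steps": [-0.06, -0.006, 0.081, 0, 0, 0, -0.03, -0.06, -0.008, 0.081, 0, 0, 0, -0.03, -0.06, -0.01, 0.08, 0, 0, 0, -0.03, -0.06, -0.012, 0.08, 0, 0, 0, -0.03, -0.06, -0.014, 0.08, 0, 0, 0, -0.03]}}

```text
time: 11.58
eef_pos: [600.5, -233.6, 56.7]
tool_rot: [3.141, -0.001, 0.143]
force: [1.4, 0.4, 0.4]
opening: 0.467
gripper_force: 0.0
```

```bash
python3 - <<'E'
from h import *
st()
go((599.7,-231.8,-17.5,.142,3,-.06),(599.7,-231.8,-17.5,.142,4,-1))
go((599.7,-231.8,45,.142,2,-1),(642,11,45,0,5,-1),(642,11,-8,0,3,-1))
go((642,11,-8,0,2,-.06),(642,11,45,0,2,-.06),(604.4,-171.5,45,-.22,6,-.06))
go((604.4,-171.5,-17.5,-.22,3,-.06),(604.4,-171.5,-17.5,-.22,4,-1))
go((604.4,-171.5,45,-.22,2,-1),(670,11,45,0,5,-1),(670,11,-8,0,3,-1))
E
```

```text
{'time': 11.575, 'eef_pos': [600.509, -233.616, 56.74], 'tool_rot': [3.141, -0.001, 0.143], 'joints': [-0.061, 0.19, -0.034, 0.001, -1.346, 1.774], 'force': [1.354, 0.406, 0.356], 'opening': 0.467, 'gripper_force': 0.0}
[-0.06, 0, 0, 0.048, 0, 0, 0, -0.06, 0, 0, 0.048, 0, 0, 0, -0.06, 0, 0, 0.048, 0, 0, 0, -1, 0, 0, 0, 0, 0, 0, -1, 0, 0, 0, 0, 0, 0]
[-1, 0, 0, 0, 0, 0, 0, -1, 0, 0, 0, 0, 0, 0]
end [ 599.7 -232.   -17.3] [3.142 0.    0.142]
[-1, 0, 0, -0.062, 0, 0, 0, -1, 0, 0, -0.062, 0, 0, 0, -1, 0.031, -0.094, 0, 0, 0, 0.036, -1, 0.028, -0.095, 0, 0, 0, 0.036, -1, 0.025, -0.095, 0, 0, 0, 0.036]
[-1, 0.022, -0.096, 0, 0, 0, 0.036, -1, 0.02, -0.097, 0, 0, 0, 0.036, -1, 0, 0, 0.035, 0, 0, 0, -1, 0, 0, 0.035, 0, 0, 0, -1, 0, 0, 0.035, 0, 0, 0]
end [642.1  11.2  -7.8] [3.142e+00 0.000e+00 1.000e-03]
[-0.06, 0, 0, 0, 0, 0, 0, -0.06, 0, 0, 0, 0, 0, 0, -0.06, 0, 0, -0.053, 0, 0, 0, -0.06, 0, 0, -0.053, 0, 0, 0, -0.06, -0.013, 0.061, 0, 0, 0, 0.047]
[-0.06, -0.01, 0.061, 0, 0, 0, 0.047, -0.06, -0.008, 0.062, 0, 0, 0, 0.047, -0.06, -0.006, 0.062, 0, 0, 0, 0.047, -0.06, -0.004, 0.062, 0, 0, 0, 0.047, -0.06, -0.001, 0.062, 0, 0, 0, 0.047]
end [ 604.2 -171.5   45.2] [ 3.142  0.    -0.221]
[-0.06, 0, 0, 0.042, 0, 0, 0, -0.06, 0, 0, 0.042, 0, 0, 0, -0.06, 0, 0, 0.042, 0, 0, 0, -1, 0, 0, 0, 0, 0, 0, -1, 0, 0, 0, 0, 0, 0]
[-1, 0, 0, 0, 0, 0, 0, -1, 0, 0, 0, 0, 0, 0]
end [ 604.2 -171.5  -17.8] [ 3.142  0.    -0.221]
[-1, 0, 0, -0.063, 0, 0, 0, -1, 0, 0, -0.063, 0, 0, 0, -1, 0.01, -0.077, 0, 0, 0, -0.056, -1, 0.013, -0.076, 0, 0, 0, -0.056, -1, 0.016, -0.076, 0, 0, 0, -0.056]
[-1, 0.02, -0.075, 0, 0, 0, -0.056, -1, 0.023, -0.074, 0, 0, 0, -0.056, -1, 0, 0, 0.035, 0, 0, 0, -1, 0, 0, 0.035, 0, 0, 0, -1, 0, 0, 0.035, 0, 0, 0]
end [670.   10.8  -7.3] [ 3.142e+00  0.000e+00 -1.000e-03]
```

Request:
{"name": "send_rows", "arguments": {"steps": [-0.06, 0, 0, 0.048, 0, 0, 0, -0.06, 0, 0, 0.048, 0, 0, 0, -0.06, 0, 0, 0.048, 0, 0, 0]}}

```text
time: 11.95
eef_pos: [600.7, -232.6, -16.1]
tool_rot: [3.141, -0.001, 0.142]
force: [0.5, -0.2, 0.7]
opening: 0.47
gripper_force: 0.0
```

Request:
{"name": "send_rows", "arguments": {"steps": [-1, 0, 0, 0, 0, 0, 0, -1, 0, 0, 0, 0, 0, 0, -1, 0, 0, 0, 0, 0, 0, -1, 0, 0, 0, 0, 0, 0]}}

```text
time: 12.45
eef_pos: [600.3, -232.1, -16.2]
tool_rot: [3.141, 0.0, 0.142]
force: [0.1, 0.5, -1.0]
opening: 0.265
gripper_force: 41.7
```

Request:
{"name": "send_rows", "arguments": {"steps": [-1, 0, 0, -0.062, 0, 0, 0, -1, 0, 0, -0.062, 0, 0, 0, -1, 0.031, -0.094, 0, 0, 0, 0.036, -1, 0.028, -0.095, 0, 0, 0, 0.036, -1, 0.025, -0.095, 0, 0, 0, 0.036]}}

```text
time: 13.08
eef_pos: [625.8, -84.8, 45.3]
tool_rot: [3.141, 0.001, 0.056]
force: [1.4, -0.6, -0.5]
opening: 0.261
gripper_force: 41.7
```

Request:
{"name": "send_rows", "arguments": {"steps": [-1, 0.022, -0.096, 0, 0, 0, 0.036, -1, 0.02, -0.097, 0, 0, 0, 0.036, -1, 0, 0, 0.035, 0, 0, 0, -1, 0, 0, 0.035, 0, 0, 0, -1, 0, 0, 0.035, 0, 0, 0]}}

```text
time: 13.7
eef_pos: [642.0, 10.0, -8.8]
tool_rot: [3.141, 0.002, -0.0]
force: [-16.5, 8.4, 74.5]
opening: 0.267
gripper_force: 101.2
```

Request:
{"name": "send_rows", "arguments": {"steps": [-0.06, 0, 0, 0, 0, 0, 0, -0.06, 0, 0, 0, 0, 0, 0, -0.06, 0, 0, -0.053, 0, 0, 0, -0.06, 0, 0, -0.053, 0, 0, 0, -0.06, -0.013, 0.061, 0, 0, 0, 0.047]}}

```text
time: 14.32
eef_pos: [637.5, -19.0, 47.6]
tool_rot: [-3.141, -0.003, -0.036]
force: [0.8, 0.3, -0.4]
opening: 0.465
gripper_force: 0.0
```

Request:
{"name": "send_rows", "arguments": {"steps": [-0.06, -0.01, 0.061, 0, 0, 0, 0.047, -0.06, -0.008, 0.062, 0, 0, 0, 0.047, -0.06, -0.006, 0.062, 0, 0, 0, 0.047, -0.06, -0.004, 0.062, 0, 0, 0, 0.047, -0.06, -0.001, 0.062, 0, 0, 0, 0.047]}}

```text
time: 14.95
eef_pos: [603.7, -173.1, 44.6]
tool_rot: [3.141, 0.002, -0.223]
force: [0.5, -0.9, 1.0]
opening: 0.468
gripper_force: 0.0
```

Request:
{"name": "send_rows", "arguments": {"steps": [-0.06, 0, 0, 0.042, 0, 0, 0, -0.06, 0, 0, 0.042, 0, 0, 0, -0.06, 0, 0, 0.042, 0, 0, 0]}}

```text
time: 15.32
eef_pos: [603.7, -172.3, -19.0]
tool_rot: [3.141, 0.002, -0.222]
force: [0.6, -0.3, -0.1]
opening: 0.472
gripper_force: 0.0
```

Request:
{"name": "send_rows", "arguments": {"steps": [-1, 0, 0, 0, 0, 0, 0, -1, 0, 0, 0, 0, 0, 0, -1, 0, 0, 0, 0, 0, 0, -1, 0, 0, 0, 0, 0, 0]}}

```text
time: 15.82
eef_pos: [604.5, -171.5, -17.3]
tool_rot: [3.141, 0.001, -0.221]
force: [-0.6, -0.4, -0.3]
opening: 0.263
gripper_force: 42.0
```

During the p4 release I got 74 N because it landed on piece 2's neck. I'll drop the last piece from higher, over the tray middle.

```bash
python3 - <<'E'
from h import *
json.dump([[604.2,-171.5,-17.8],R.from_euler('xyz',[np.pi,0,-.221]).as_quat().tolist()],open('cmd.json','w'))
go((604.4,-171.5,50,-.22,2,-1),(650,11,50,0,5,-1),(650,11,18,0,3,-1))
go((650,11,18,0,3,-.06),(650,11,80,0,2,-.06),(530,11,120,0,3,-.06),(530,11,120,0,2,-.06))
E
```

```text
[-1, 0, 0, -0.068, 0, 0, -0.001, -1, 0, 0, -0.068, 0, 0, -0.001, -1, 0.002, -0.075, 0, 0, 0, -0.056, -1, 0.005, -0.075, 0, 0, 0, -0.056, -1, 0.009, -0.075, 0, 0, 0, -0.056]
[-1, 0.012, -0.074, 0, 0, 0, -0.056, -1, 0.015, -0.074, 0, 0, 0, -0.056, -1, 0, 0, 0.021, 0, 0, 0, -1, 0, 0, 0.021, 0, 0, 0, -1, 0, 0, 0.021, 0, 0, 0]
end [650.   10.9  18.7] [3.142 0.    0.   ]
[-0.06, 0, 0, 0, 0, 0, 0, -0.06, 0, 0, 0, 0, 0, 0, -0.06, 0, 0, 0, 0, 0, 0, -0.06, 0, 0, -0.061, 0, 0, 0, -0.06, 0, 0, -0.061, 0, 0, 0]
[-0.06, -0.08, 0, -0.027, 0, 0, 0, -0.06, -0.08, 0, -0.027, 0, 0, 0, -0.06, -0.08, 0, -0.027, 0, 0, 0, -0.06, 0, 0, 0, 0, 0, 0, -0.06, 0, 0, 0, 0, 0, 0]
end [530.   10.9 120.2] [3.142 0.    0.   ]
```

Request:
{"name": "send_rows", "arguments": {"steps": [-1, 0, 0, -0.068, 0, 0, -0.001, -1, 0, 0, -0.068, 0, 0, -0.001, -1, 0.002, -0.075, 0, 0, 0, -0.056, -1, 0.005, -0.075, 0, 0, 0, -0.056, -1, 0.009, -0.075, 0, 0, 0, -0.056]}}

```text
time: 16.45
eef_pos: [632.2, -61.0, 50.6]
tool_rot: [3.141, 0.001, -0.086]
force: [0.5, 0.7, 0.0]
opening: 0.267
gripper_force: 42.1
```

Request:
{"name": "send_rows", "arguments": {"steps": [-1, 0.012, -0.074, 0, 0, 0, -0.056, -1, 0.015, -0.074, 0, 0, 0, -0.056, -1, 0, 0, 0.021, 0, 0, 0, -1, 0, 0, 0.021, 0, 0, 0, -1, 0, 0, 0.021, 0, 0, 0]}}

```text
time: 17.08
eef_pos: [649.8, 10.0, 17.6]
tool_rot: [3.141, 0.002, -0.001]
force: [-0.7, 0.3, -0.0]
opening: 0.269
gripper_force: 42.1
```

Request:
{"name": "send_rows", "arguments": {"steps": [-0.06, 0, 0, 0, 0, 0, 0, -0.06, 0, 0, 0, 0, 0, 0, -0.06, 0, 0, 0, 0, 0, 0, -0.06, 0, 0, -0.061, 0, 0, 0, -0.06, 0, 0, -0.061, 0, 0, 0]}}

```text
time: 17.7
eef_pos: [650.3, 10.8, 80.6]
tool_rot: [3.141, 0.002, 0.0]
force: [0.8, -0.1, 0.6]
opening: 0.469
gripper_force: 0.0
```

Request:
{"name": "send_rows", "arguments": {"steps": [-0.06, -0.08, 0, -0.027, 0, 0, 0, -0.06, -0.08, 0, -0.027, 0, 0, 0, -0.06, -0.08, 0, -0.027, 0, 0, 0, -0.06, 0, 0, 0, 0, 0, 0, -0.06, 0, 0, 0, 0, 0, 0]}}

```text
time: 18.32
eef_pos: [530.7, 11.0, 120.7]
tool_rot: [-3.141, 0.0, 0.001]
force: [0.5, -0.4, -0.5]
opening: 0.467
gripper_force: 0.0
```

```bash
python3 - <<'E'
from h import *
st(); a=snap('wrist','w7');t=snap('side','s7');b=cv2.resize(t[170:270,180:310],None,fx=3,fy=3,interpolation=cv2.INTER_CUBIC)
o=np.zeros((384,800,3),np.uint8);o[:,:410]=a[:,50:460];o[:300,410:]=b
cv2.imwrite('pics/w7b.png',o[:,:,::-1])
E
```

```text
{'time': 18.325, 'eef_pos': [530.702, 11.028, 120.69], 'tool_rot': [-3.141, 0.0, 0.001], 'joints': [0.4, -0.137, -0.249, -0.0, -1.459, 1.172], 'force': [0.509, -0.393, -0.517], 'opening': 0.467, 'gripper_force': 0.0}
```

View pics/w7b.png

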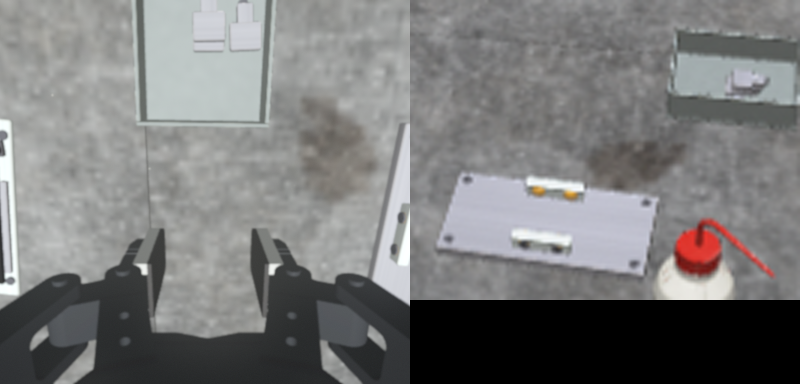

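View w7: the holder and bench are clear. The tray holds the pieces, a stacked pair at (208,30) and one at (245,25). Next is the jig.

```bash
python3 - <<'E'
from h import *
go((520,222,175,-.112,5,-.6),(520,222,175,-.112,3,-.6))
E
```

```text
[-0.6, -0.004, -0.084, -0.022, 0, 0, 0.029, -0.6, -0.006, -0.084, -0.022, 0, 0, 0.029, -0.6, -0.008, -0.084, -0.022, 0, 0, 0.029, -0.6, -0.01, -0.084, -0.022, 0, 0, 0.029, -0.6, -0.012, -0.084, -0.022, 0, 0, 0.029]
[-0.6, 0, 0, 0, 0, 0, -0.001, -0.6, 0, 0, 0, 0, 0, -0.001, -0.6, 0, 0, 0, 0, 0, -0.001]
end [519.5 221.7 175.2] [ 3.142  0.    -0.111]
```

Request:
{"name": "send_rows", "arguments": {"steps": [-0.6, -0.004, -0.084, -0.022, 0, 0, 0.029, -0.6, -0.006, -0.084, -0.022, 0, 0, 0.029, -0.6, -0.008, -0.084, -0.022, 0, 0, 0.029, -0.6, -0.01, -0.084, -0.022, 0, 0, 0.029, -0.6, -0.012, -0.084, -0.022, 0, 0, 0.029]}}

```text
time: 19.05
eef_pos: [520.2, 223.1, 174.5]
tool_rot: [3.14, 0.003, -0.114]
force: [0.1, -0.9, 0.4]
opening: 0.201
gripper_force: 0.0
```

Request:
{"name": "send_rows", "arguments": {"steps": [-0.6, 0, 0, 0, 0, 0, -0.001, -0.6, 0, 0, 0, 0, 0, -0.001, -0.6, 0, 0, 0, 0, 0, -0.001]}}

```text
time: 19.42
eef_pos: [520.1, 220.8, 174.6]
tool_rot: [3.14, 0.002, -0.112]
force: [-0.0, 0.2, -0.5]
opening: 0.2
gripper_force: 0.0
```

```bash
python3 - <<'E'
from h import *
st(); im=snap('wrist','w8'); cv2.imwrite('pics/w8b.png',cv2.resize(im[:,:,::-1],(800,600),interpolation=cv2.INTER_CUBIC))
c,s=np.cos(-.112),np.sin(-.112)
print('pred knob,pivot',px('w8',[[553,185.9,50],[557.3,223.7,19]])/.64)
E
```

```text
{'time': 19.425, 'eef_pos': [520.125, 220.821, 174.551], 'tool_rot': [3.14, 0.002, -0.112], 'joints': [0.756, -0.051, -0.071, -0.001, -1.554, 0.703], 'force': [-0.037, 0.241, -0.457], 'opening': 0.2, 'gripper_force': 0.0}
pred knob,pivot [[455.78125 209.375  ]
 [389.0625  204.0625 ]]
```

View pics/w8b.png

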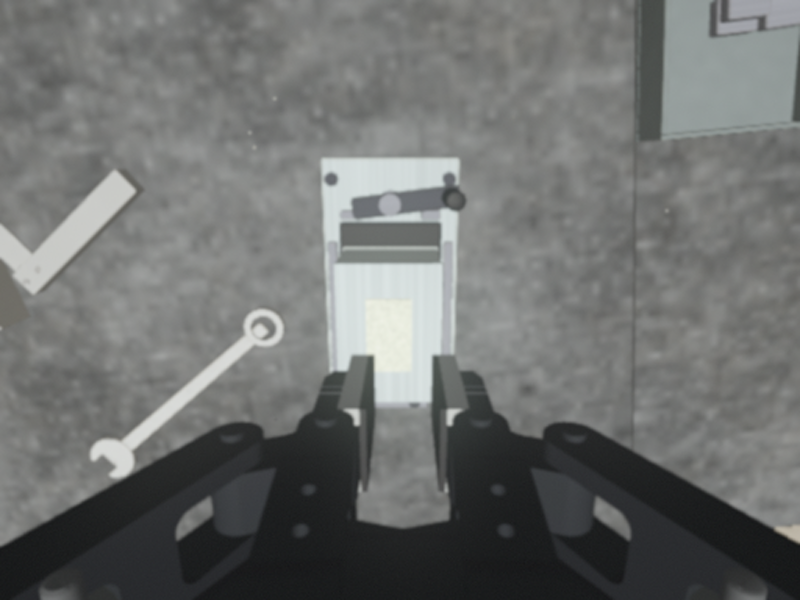

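View w8: the jig is square in the image. Knob top is at (455,199), pivot at (389,204), lid top front corners at (335,262) and (440,262), plate front corners at (321,158) and (459,157).

```bash
python3 - <<'E'
from h import *
f=lambda uv,z:w('w8',np.array(uv)*.64-.18,z)
k=f([(455,199)],50.5)[0];p=f([(389,204)],19)[0];print('knob',k,'pivot',p,np.hypot(*(k-p)[:2]))
pl=f([(321,158),(459,157)],6);print('plate',pl,np.linalg.norm(pl[0]-pl[1]),np.arctan2(*(pl[0]-pl[1])[:2]))
l=f([(335,262),(440,262)],63);print('lid front',l,np.linalg.norm(l[0]-l[1]),np.arctan2(*(l[0]-l[1])[:2]))
print('lid sides lower',f([(333,345),(441,345)],63), 'lid back',f([(390,404)],63))
E
```

```text
knob [559.  186.   50.5] pivot [557.5 223.9  19. ] 37.929671762355134
plate [[589.6 263.5   6. ]
 [580.5 177.2   6. ]] 86.7784535469491 0.10505789053476135
lid front [[533.5 255.6  63. ]
 [527.  198.3  63. ]] 57.6674951770926 0.11295518725535875
lid sides lower [[485.5 263.9  63. ]
 [478.5 202.2  63. ]] lid back [[444.6 235.8  63. ]]
```

```bash
python3 - <<'E'
from h import *
go((559,186,70,-.109,3,-.2),(559,186,6,-.109,3,-.2))
go((559,186,6,-.109,4,-1))
pv=np.array([557.4,223.9]);W=[]
for t in np.linspace(.15,1.59,11)[1:]:
    a=t-.109; W.append((pv[0]+38*np.sin(a),pv[1]-38*np.cos(a),6,-.109,1,-1))
go(*W,(*W[-1][:5],-1))
go((*W[-1][:4],3,-.2),(W[-1][0],W[-1][1],115,-.109,3,-.2))
E
```

```text
[-0.2, 0.029, 0.021, 0.07, 0, 0, -0.001, -0.2, 0.029, 0.021, 0.07, 0, 0, -0.001, -0.2, 0.029, 0.021, 0.07, 0, 0, -0.001, -0.2, 0, 0, 0.043, 0, 0, 0, -0.2, 0, 0, 0.043, 0, 0, 0]
[-0.2, 0, 0, 0.043, 0, 0, 0]
end [559.3 185.6   5.7] [ 3.142  0.    -0.109]
[-1, 0, 0, 0, 0, 0, 0, -1, 0, 0, 0, 0, 0, 0, -1, 0, 0, 0, 0, 0, 0, -1, 0, 0, 0, 0, 0, 0]
end [559.3 185.6   5.7] [ 3.142  0.    -0.109]
[-1, 0.01, -0.003, -0.001, 0, 0, 0, -1, 0.01, -0.004, 0, 0, 0, 0, -1, 0.01, -0.005, 0, 0, 0, 0, -1, 0.008, -0.007, 0, 0, 0, 0, -1, 0.008, -0.008, 0, 0, 0, 0]
[-1, 0.006, -0.009, 0, 0, 0, 0, -1, 0.006, -0.009, 0, 0, 0, 0, -1, 0.003, -0.011, 0, 0, 0, 0, -1, 0.002, -0.01, 0, 0, 0, 0, -1, 0.001, -0.011, 0, 0, 0, 0]
[-1, 0, 0, 0, 0, 0, 0]
end [595.3 220.4   6.2] [ 3.142  0.    -0.109]
[-0.2, 0, 0, 0, 0, 0, 0, -0.2, 0, 0, 0, 0, 0, 0, -0.2, 0, 0, 0, 0, 0, 0, -0.2, 0, 0, -0.073, 0, 0, 0, -0.2, 0, 0, -0.073, 0, 0, 0]
[-0.2, 0, 0, -0.073, 0, 0, 0]
end [595.3 220.4 115.7] [ 3.142  0.    -0.109]
```

Request:
{"name": "send_rows", "arguments": {"steps": [-0.2, 0.029, 0.021, 0.07, 0, 0, -0.001, -0.2, 0.029, 0.021, 0.07, 0, 0, -0.001, -0.2, 0.029, 0.021, 0.07, 0, 0, -0.001, -0.2, 0, 0, 0.043, 0, 0, 0, -0.2, 0, 0, 0.043, 0, 0, 0]}}

```text
time: 20.1
eef_pos: [559.6, 184.4, 26.1]
tool_rot: [3.141, 0.002, -0.11]
force: [-1.0, 0.8, 0.7]
opening: 0.399
gripper_force: 0.0
```

Request:
{"name": "send_rows", "arguments": {"steps": [-0.2, 0, 0, 0.043, 0, 0, 0]}}

```text
time: 20.23
eef_pos: [559.6, 184.6, 4.9]
tool_rot: [3.141, 0.001, -0.11]
force: [-0.3, 0.0, -0.6]
opening: 0.402
gripper_force: 0.0
```

Request:
{"name": "send_rows", "arguments": {"steps": [-1, 0, 0, 0, 0, 0, 0, -1, 0, 0, 0, 0, 0, 0, -1, 0, 0, 0, 0, 0, 0, -1, 0, 0, 0, 0, 0, 0], "force": 20}}

```text
time: 20.72
eef_pos: [558.7, 186.6, 4.5]
tool_rot: [-3.14, 0.003, -0.109]
force: [1.4, 5.1, -10.6]
opening: 0.13
gripper_force: 21.5
```

Request:
{"name": "send_rows", "arguments": {"steps": [-1, 0.01, -0.003, -0.001, 0, 0, 0, -1, 0.01, -0.004, 0, 0, 0, 0, -1, 0.01, -0.005, 0, 0, 0, 0, -1, 0.008, -0.007, 0, 0, 0, 0, -1, 0.008, -0.008, 0, 0, 0, 0]}}

```text
time: 21.35
eef_pos: [583.3, 193.3, 4.9]
tool_rot: [3.136, 0.004, -0.11]
force: [1.6, -11.9, -10.1]
opening: 0.13
gripper_force: 21.5
```

Request:
{"name": "send_rows", "arguments": {"steps": [-1, 0.006, -0.009, 0, 0, 0, 0, -1, 0.006, -0.009, 0, 0, 0, 0, -1, 0.003, -0.011, 0, 0, 0, 0, -1, 0.002, -0.01, 0, 0, 0, 0, -1, 0.001, -0.011, 0, 0, 0, 0]}}

```text
time: 21.98
eef_pos: [598.2, 217.7, 5.9]
tool_rot: [3.139, -0.002, -0.111]
force: [6.6, -5.1, -12.8]
opening: 0.132
gripper_force: 20.6
```

Request:
{"name": "send_rows", "arguments": {"steps": [-1, 0, 0, 0, 0, 0, 0]}}

```text
time: 22.1
eef_pos: [598.2, 218.5, 6.0]
tool_rot: [3.14, -0.003, -0.11]
force: [10.3, -5.3, -12.5]
opening: 0.131
gripper_force: 20.5
```

Request:
{"name": "send_rows", "arguments": {"steps": [-1, 0.003, -0.004, 0, 0, 0, 0, -1, 0, -0.003, 0, 0, 0, 0, -1, 0, 0, 0, 0, 0, 0]}}

```text
time: 22.48
eef_pos: [598.7, 221.4, 6.0]
tool_rot: [3.138, 0.0, -0.11]
force: [5.0, -6.3, -9.1]
opening: 0.131
gripper_force: 20.8
```

Request:
{"name": "send_rows", "arguments": {"steps": [-0.2, 0, 0, 0, 0, 0, 0, -0.2, 0, 0, 0, 0, 0, 0, -0.2, 0, 0, -0.073, 0, 0, 0, -0.2, 0, 0, -0.073, 0, 0, 0, -0.2, 0, 0, -0.073, 0, 0, 0]}}

```text
time: 23.1
eef_pos: [598.1, 224.2, 118.4]
tool_rot: [-3.141, -0.001, -0.108]
force: [0.2, 0.2, -0.2]
opening: 0.399
gripper_force: 0.0
```

```bash
python3 - <<'E'
from h import *
sent([-1, 0.003, -0.004, 0, 0, 0, 0, -1, 0, -0.003, 0, 0, 0, 0]);print(cmd()[0])
st(); im=snap('wrist','w9')
c,s=np.cos(-.109),np.sin(-.109)
# dark-bar and knob check: find bar (dark) pixels on the z=18.5 plane along circle round pivot
g=cv2.cvtColor(im,cv2.COLOR_RGB2GRAY)
for t in np.arange(1.2,1.75,.05):
    a=t-.109; l=[g[tuple(np.round(px('w9',[557.4+r*np.sin(a),223.9-r*np.cos(a),18.5])[0][::-1]).astype(int))] for r in(15,20,25,-15,-20)]
    print(round(t,2),l)
print(px('w9',[[595.3+2,221,50.5],[557.4,223.9,18.5]]))
go((488.2,230.8,115,-.109,5,1),(488.2,230.8,115,-.109,1,1))
E
```

```text
[597.16016759 223.70194218 115.7       ]
{'time': 23.1, 'eef_pos': [598.1, 224.213, 118.391], 'tool_rot': [-3.141, -0.001, -0.108], 'joints': [0.671, 0.149, 0.035, -0.0, -1.455, 0.791], 'force': [0.17, 0.219, -0.193], 'opening': 0.399, 'gripper_force': 0.0}
1.2 [np.uint8(125), np.uint8(219), np.uint8(230), np.uint8(120), np.uint8(98)]
1.25 [np.uint8(125), np.uint8(194), np.uint8(222), np.uint8(120), np.uint8(108)]
1.3 [np.uint8(124), np.uint8(123), np.uint8(201), np.uint8(122), np.uint8(116)]
1.35 [np.uint8(124), np.uint8(122), np.uint8(164), np.uint8(124), np.uint8(122)]
1.4 [np.uint8(125), np.uint8(124), np.uint8(105), np.uint8(124), np.uint8(123)]
1.45 [np.uint8(125), np.uint8(124), np.uint8(97), np.uint8(124), np.uint8(123)]
1.5 [np.uint8(125), np.uint8(125), np.uint8(92), np.uint8(124), np.uint8(123)]
1.55 [np.uint8(125), np.uint8(125), np.uint8(91), np.uint8(124), np.uint8(123)]
1.6 [np.uint8(125), np.uint8(124), np.uint8(92), np.uint8(124), np.uint8(123)]
1.65 [np.uint8(125), np.uint8(124), np.uint8(93), np.uint8(124), np.uint8(123)]
1.7 [np.uint8(124), np.uint8(124), np.uint8(93), np.uint8(123), np.uint8(123)]
[[260.7 193. ]
 [262.  227.2]]
[1, -0.044, 0.002, 0, 0, 0, 0, 1, -0.044, 0.002, 0, 0, 0, 0, 1, -0.044, 0.002, 0, 0, 0, 0, 1, -0.044, 0.002, 0, 0, 0, 0, 1, -0.044, 0.002, 0, 0, 0, 0]
[1, 0.002, 0, 0.001, 0, 0, 0]
end [488.3 230.6 115.2] [ 3.142  0.    -0.109]
```

Request:
{"name": "send_rows", "arguments": {"steps": [1, -0.044, 0.002, 0, 0, 0, 0, 1, -0.044, 0.002, 0, 0, 0, 0, 1, -0.044, 0.002, 0, 0, 0, 0, 1, -0.044, 0.002, 0, 0, 0, 0, 1, -0.044, 0.002, 0, 0, 0, 0]}}

```text
time: 23.78
eef_pos: [487.5, 231.3, 117.1]
tool_rot: [-3.14, -0.001, -0.108]
force: [-0.5, -0.1, -0.2]
opening: 0.995
gripper_force: 0.0
```

Request:
{"name": "send_rows", "arguments": {"steps": [1, 0.002, 0, 0.001, 0, 0, 0, 1, 0, 0, 0, 0, 0, 0, 1, 0, 0, 0, 0, 0, 0]}}

```text
time: 24.15
eef_pos: [489.1, 230.6, 115.4]
tool_rot: [3.141, 0.001, -0.109]
force: [0.2, -0.7, -0.2]
opening: 0.998
gripper_force: 0.0
```

```bash
python3 - <<'E'
from h import *
st(); im=snap('wrist','w10'); cv2.imwrite('pics/w10b.png',cv2.resize(im[:,:,::-1],(800,600),interpolation=cv2.INTER_CUBIC))
c,s=np.cos(-.109),np.sin(-.109)
print(px('w10',[[488.2+a*c-b*s,230.8+a*s+b*c,63] for a,b in((42,30),(42,-30))])/.64)
go((488.3,230.6,14,-.109,4,1)); go((488.3,230.6,14,-.109,4,-1)); 
E
```

```text
{'time': 24.15, 'eef_pos': [489.115, 230.593, 115.402], 'tool_rot': [3.141, 0.001, -0.109], 'joints': [0.812, -0.108, -0.231, -0.001, -1.448, 0.65], 'force': [0.17, -0.703, -0.214], 'opening': 0.998, 'gripper_force': 0.0}
[[328.4375  216.71875]
 [470.9375  216.71875]]
[1, 0, 0, 0.051, 0, 0, 0, 1, 0, 0, 0.051, 0, 0, 0, 1, 0, 0, 0.051, 0, 0, 0, 1, 0, 0, 0.051, 0, 0, 0]
end [488.3 230.6  13.2] [ 3.142  0.    -0.109]
[-1, 0, 0, 0, 0, 0, 0, -1, 0, 0, 0, 0, 0, 0, -1, 0, 0, 0, 0, 0, 0, -1, 0, 0, 0, 0, 0, 0]
end [488.3 230.6  13.2] [ 3.142  0.    -0.109]
```

View pics/w10b.png

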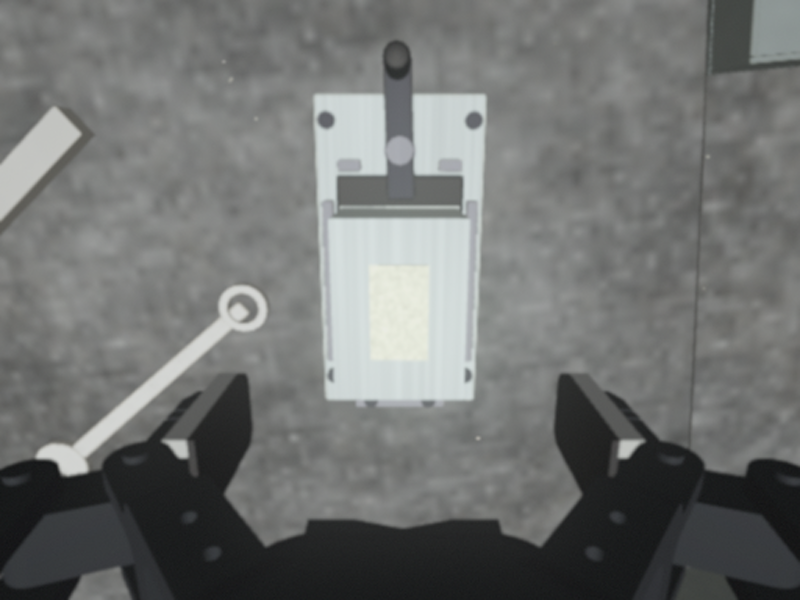

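View w10: the hold-down bar lies over the foot at (400,190), and the lid's front corners at (328,217) and (470,217) match the prediction. Gripping the lid.

Request:
{"name": "send_rows", "arguments": {"steps": [1, 0, 0, 0.051, 0, 0, 0, 1, 0, 0, 0.051, 0, 0, 0, 1, 0, 0, 0.051, 0, 0, 0, 1, 0, 0, 0.051, 0, 0, 0]}}

```text
time: 24.7
eef_pos: [488.7, 230.4, 12.3]
tool_rot: [3.141, 0.002, -0.109]
force: [0.1, 0.0, 0.3]
opening: 1.001
gripper_force: 0.0
```

Request:
{"name": "send_rows", "arguments": {"steps": [-1, 0, 0, 0, 0, 0, 0, -1, 0, 0, 0, 0, 0, 0, -1, 0, 0, 0, 0, 0, 0, -1, 0, 0, 0, 0, 0, 0], "force": 90}}

```text
time: 25.2
eef_pos: [488.9, 231.0, 14.1]
tool_rot: [-3.141, 0.0, -0.109]
force: [-0.2, 1.2, 1.0]
opening: 0.683
gripper_force: 98.2
```

```bash
python3 - <<'E'
from h import *
st()
go((488.3,230.6,45,-.109,5,-1)); go((488.3,230.6,72,-.109,5,-1)); go((488.3,230.6,100,-.109,2,-1))
go((450,50,100,-.109,4,-1),(450,50,20,-.109,3,-1),(450,50,3.5,-.109,3,-1))
E
```

```text
{'time': 25.2, 'eef_pos': [488.857, 230.956, 14.15], 'tool_rot': [-3.141, 0.0, -0.109], 'joints': [0.813, -0.051, -0.367, -0.001, -1.255, 0.65], 'force': [-0.203, 1.214, 1.025], 'opening': 0.683, 'gripper_force': 98.203}
[-1, 0, 0, -0.013, 0, 0, 0, -1, 0, 0, -0.013, 0, 0, 0, -1, 0, 0, -0.013, 0, 0, 0, -1, 0, 0, -0.013, 0, 0, 0, -1, 0, 0, -0.013, 0, 0, 0]
end [488.3 230.6  45.7] [ 3.142  0.    -0.109]
[-1, 0, 0, -0.011, 0, 0, 0, -1, 0, 0, -0.011, 0, 0, 0, -1, 0, 0, -0.011, 0, 0, 0, -1, 0, 0, -0.011, 0, 0, 0, -1, 0, 0, -0.011, 0, 0, 0]
end [488.3 230.6  73.2] [ 3.142  0.    -0.109]
[-1, 0, 0, -0.027, 0, 0, 0, -1, 0, 0, -0.027, 0, 0, 0]
end [488.3 230.6 100.2] [ 3.142  0.    -0.109]
[-1, -0.009, 0.092, 0, 0, 0, 0, -1, -0.009, 0.092, 0, 0, 0, 0, -1, -0.009, 0.092, 0, 0, 0, 0, -1, -0.009, 0.092, 0, 0, 0, 0, -1, 0, 0, 0.053, 0, 0, 0]
[-1, 0, 0, 0.053, 0, 0, 0, -1, 0, 0, 0.053, 0, 0, 0, -1, 0, 0, 0.011, 0, 0, 0, -1, 0, 0, 0.011, 0, 0, 0, -1, 0, 0, 0.011, 0, 0, 0]
end [450.4  49.6   4.2] [ 3.142  0.    -0.109]
```

Request:
{"name": "send_rows", "arguments": {"steps": [-1, 0, 0, -0.013, 0, 0, 0, -1, 0, 0, -0.013, 0, 0, 0, -1, 0, 0, -0.013, 0, 0, 0, -1, 0, 0, -0.013, 0, 0, 0, -1, 0, 0, -0.013, 0, 0, 0]}}

```text
time: 25.82
eef_pos: [489.5, 230.4, 47.8]
tool_rot: [3.141, -0.001, -0.108]
force: [-0.0, 0.3, -1.3]
opening: 0.685
gripper_force: 100.4
```

Request:
{"name": "send_rows", "arguments": {"steps": [-1, 0, 0, -0.011, 0, 0, 0, -1, 0, 0, -0.011, 0, 0, 0, -1, 0, 0, -0.011, 0, 0, 0, -1, 0, 0, -0.011, 0, 0, 0, -1, 0, 0, -0.011, 0, 0, 0]}}

```text
time: 26.45
eef_pos: [488.6, 230.5, 73.7]
tool_rot: [3.141, 0.001, -0.109]
force: [-0.6, -0.5, -2.1]
opening: 0.682
gripper_force: 100.4
```

Request:
{"name": "send_rows", "arguments": {"steps": [-1, 0, 0, -0.027, 0, 0, 0, -1, 0, 0, -0.027, 0, 0, 0, -1, 0, 0, 0, 0, 0, 0]}}

```text
time: 26.82
eef_pos: [489.4, 231.1, 102.3]
tool_rot: [-3.14, -0.001, -0.109]
force: [-0.4, 0.6, -1.7]
opening: 0.679
gripper_force: 100.4
```

```bash
python3 - <<'E'
from h import *
st(); a=snap('wrist','w11');t=snap('side','s11');b=cv2.resize(t[100:190,210:300],None,fx=4.2,fy=4.2,interpolation=cv2.INTER_CUBIC)
o=np.zeros((384,800,3),np.uint8);o[:,:410]=a[:,50:460];o[:378,412:790]=b
cv2.imwrite('pics/w11b.png',o[:,:,::-1])
E
```

```text
{'time': 26.825, 'eef_pos': [489.373, 231.142, 102.256], 'tool_rot': [-3.14, -0.001, -0.109], 'joints': [0.813, -0.104, -0.253, -0.0, -1.421, 0.65], 'force': [-0.405, 0.609, -1.721], 'opening': 0.679, 'gripper_force': 100.449}
```

View pics/w11b.png

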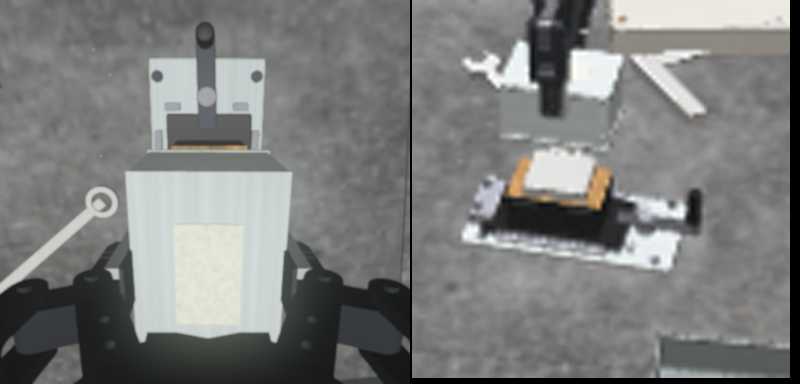

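View w11: the lid is off and the base has stayed in the jig, with the coupon on the cork (side crop (560,170)). Setting the lid down.

Request:
{"name": "send_rows", "arguments": {"steps": [-1, -0.009, 0.092, 0, 0, 0, 0, -1, -0.009, 0.092, 0, 0, 0, 0, -1, -0.009, 0.092, 0, 0, 0, 0, -1, -0.009, 0.092, 0, 0, 0, 0, -1, 0, 0, 0.053, 0, 0, 0]}}

```text
time: 27.55
eef_pos: [451.4, 47.8, 75.4]
tool_rot: [-3.14, -0.003, -0.111]
force: [0.4, 1.4, -2.5]
opening: 0.684
gripper_force: 100.6
```

Request:
{"name": "send_rows", "arguments": {"steps": [-1, 0, 0, 0.053, 0, 0, 0, -1, 0, 0, 0.053, 0, 0, 0, -1, 0, 0, 0.011, 0, 0, 0, -1, 0, 0, 0.011, 0, 0, 0, -1, 0, 0, 0.012, 0, 0, 0]}}

```text
time: 28.18
eef_pos: [451.2, 49.9, 4.6]
tool_rot: [-3.141, -0.0, -0.108]
force: [0.7, 0.5, -2.3]
opening: 0.683
gripper_force: 100.5
```

Request:
{"name": "send_rows", "arguments": {"steps": [-1, 0, 0, 0, 0, 0, 0, -1, 0, 0, 0, 0, 0, 0]}}

```text
time: 28.42
eef_pos: [450.9, 49.7, 4.4]
tool_rot: [3.141, 0.001, -0.109]
force: [0.2, 0.1, -2.1]
opening: 0.686
gripper_force: 100.5
```

```bash
python3 - <<'E'
from h import *
sent([-1,0,0,.001,0,0,0]); p=cmd()[0]
go((p[0],p[1],2.5,-.109,1,-1),(p[0],p[1],2.5,-.109,3,1),(p[0],p[1],110,-.109,3,1))
go((596,221,90,-.109,5,-.2),(596,221,60,-.109,1,-.2),(596,221,6,-.109,3,-.2))
go((596,221,6,-.109,4,-1))
pv=np.array([557.6,223.9]);W=[]
for t in np.linspace(1.57,-.02,12)[1:]:
    a=t-.109; W.append((pv[0]+38*np.sin(a),pv[1]-38*np.cos(a),6,-.109,1,-1))
go(*W,(*W[-1][:5],-1))
E
```

```text
[-1, 0, 0, 0.002, 0, 0, 0, 1, 0, 0, 0, 0, 0, 0, 1, 0, 0, 0, 0, 0, 0, 1, 0, 0, 0, 0, 0, 0, 1, 0, 0, -0.072, 0, 0, 0]
[1, 0, 0, -0.072, 0, 0, 0, 1, 0, 0, -0.072, 0, 0, 0]
end [450.4  49.6 110.7] [ 3.142  0.    -0.109]
[-0.2, 0.05, -0.074, 0.008, 0, 0, 0, -0.2, 0.05, -0.074, 0.008, 0, 0, 0, -0.2, 0.05, -0.074, 0.008, 0, 0, 0, -0.2, 0.05, -0.074, 0.008, 0, 0, 0, -0.2, 0.05, -0.074, 0.008, 0, 0, 0]
[-0.2, 0.002, -0.002, 0.061, 0, 0, 0, -0.2, 0, 0, 0.036, 0, 0, 0, -0.2, 0, 0, 0.036, 0, 0, 0, -0.2, 0, 0, 0.036, 0, 0, 0]
end [595.8 220.8   6.2] [ 3.142  0.    -0.109]
[-1, 0, 0, 0, 0, 0, 0, -1, 0, 0, 0, 0, 0, 0, -1, 0, 0, 0, 0, 0, 0, -1, 0, 0, 0, 0, 0, 0]
end [595.8 220.8   6.2] [ 3.142  0.    -0.109]
[-1, -0.002, 0.013, 0, 0, 0, 0, -1, -0.002, 0.011, 0, 0, 0, 0, -1, -0.004, 0.01, 0, 0, 0, 0, -1, -0.005, 0.01, 0, 0, 0, 0, -1, -0.007, 0.009, 0, 0, 0, 0]
[-1, -0.008, 0.007, 0, 0, 0, 0, -1, -0.008, 0.007, 0, 0, 0, 0, -1, -0.01, 0.005, 0, 0, 0, 0, -1, -0.011, 0.003, 0, 0, 0, 0, -1, -0.01, 0.003, 0, 0, 0, 0]
[-1, -0.011, 0, 0, 0, 0, 0, -1, 0, 0, 0, 0, 0, 0]
end [552.8 186.3   6.2] [ 3.142  0.    -0.109]
```

Request:
{"name": "send_rows", "arguments": {"steps": [-1, 0, 0, 0.002, 0, 0, 0, 1, 0, 0, 0, 0, 0, 0, 1, 0, 0, 0, 0, 0, 0, 1, 0, 0, 0, 0, 0, 0, 1, 0, 0, -0.072, 0, 0, 0]}}

```text
time: 29.05
eef_pos: [448.7, 48.8, 36.7]
tool_rot: [3.139, 0.007, -0.109]
force: [-0.2, -0.0, 1.6]
opening: 0.998
gripper_force: 0.0
```

Request:
{"name": "send_rows", "arguments": {"steps": [1, 0, 0, -0.072, 0, 0, 0, 1, 0, 0, -0.072, 0, 0, 0]}}

```text
time: 29.3
eef_pos: [450.7, 49.5, 112.2]
tool_rot: [3.141, 0.001, -0.109]
force: [0.6, 0.5, -0.0]
opening: 0.997
gripper_force: 0.0
```

Request:
{"name": "send_rows", "arguments": {"steps": [-0.2, 0.05, -0.074, 0.008, 0, 0, 0, -0.2, 0.05, -0.074, 0.008, 0, 0, 0, -0.2, 0.05, -0.074, 0.008, 0, 0, 0, -0.2, 0.05, -0.074, 0.008, 0, 0, 0, -0.2, 0.05, -0.074, 0.008, 0, 0, 0]}}

```text
time: 29.92
eef_pos: [596.0, 221.1, 90.4]
tool_rot: [3.141, 0.001, -0.109]
force: [-0.7, 0.4, 0.2]
opening: 0.398
gripper_force: 0.0
```

Request:
{"name": "send_rows", "arguments": {"steps": [-0.2, 0.002, -0.002, 0.061, 0, 0, 0, -0.2, 0, 0, 0.036, 0, 0, 0, -0.2, 0, 0, 0.036, 0, 0, 0, -0.2, 0, 0, 0.036, 0, 0, 0]}}

```text
time: 30.42
eef_pos: [596.2, 220.6, 5.9]
tool_rot: [-3.141, 0.001, -0.109]
force: [0.6, 0.1, 0.5]
opening: 0.399
gripper_force: 0.0
```

Request:
{"name": "send_rows", "arguments": {"steps": [-1, 0, 0, 0, 0, 0, 0, -1, 0, 0, 0, 0, 0, 0, -1, 0, 0, 0, 0, 0, 0, -1, 0, 0, 0, 0, 0, 0], "force": 20}}

```text
time: 30.92
eef_pos: [595.6, 220.5, 5.7]
tool_rot: [3.141, 0.003, -0.109]
force: [-0.5, -0.6, -5.8]
opening: 0.131
gripper_force: 20.8
```

Request:
{"name": "send_rows", "arguments": {"steps": [-1, -0.002, 0.013, 0, 0, 0, 0, -1, -0.002, 0.011, 0, 0, 0, 0, -1, -0.004, 0.01, 0, 0, 0, 0, -1, -0.005, 0.01, 0, 0, 0, 0, -1, -0.007, 0.009, 0, 0, 0, 0]}}

```text
time: 31.55
eef_pos: [584.3, 196.6, 6.6]
tool_rot: [-3.139, -0.001, -0.109]
force: [1.7, 4.7, -6.9]
opening: 0.132
gripper_force: 20.3
```

Request:
{"name": "send_rows", "arguments": {"steps": [-1, -0.008, 0.007, 0, 0, 0, 0, -1, -0.008, 0.007, 0, 0, 0, 0, -1, -0.01, 0.005, 0, 0, 0, 0, -1, -0.011, 0.003, 0, 0, 0, 0, -1, -0.01, 0.003, 0, 0, 0, 0]}}

```text
time: 32.17
eef_pos: [559.6, 186.9, 7.1]
tool_rot: [-3.139, -0.002, -0.109]
force: [5.7, 3.6, -7.6]
opening: 0.131
gripper_force: 19.8
```

Request:
{"name": "send_rows", "arguments": {"steps": [-1, -0.011, 0, 0, 0, 0, 0, -1, 0, 0, 0, 0, 0, 0]}}

```text
time: 32.42
eef_pos: [553.5, 187.0, 7.1]
tool_rot: [-3.14, -0.0, -0.108]
force: [1.7, 3.6, -3.3]
opening: 0.127
gripper_force: 20.1
```

```bash
python3 - <<'E'
from h import *
go((552.8,186.3,6,-.109,3,-.2),(552.8,186.3,130,-.109,3,-.2),(510,228,150,-.109,2,-.2),(510,228,150,-.109,2,-.2))
E
```

```text
[-0.2, 0, 0, 0, 0, 0, 0, -0.2, 0, 0, 0, 0, 0, 0, -0.2, 0, 0, 0, 0, 0, 0, -0.2, 0, 0, -0.083, 0, 0, 0, -0.2, 0, 0, -0.083, 0, 0, 0]
[-0.2, 0, 0, -0.083, 0, 0, 0, -0.2, -0.047, -0.037, -0.019, 0, 0, 0, -0.2, -0.047, -0.037, -0.019, 0, 0, 0, -0.2, 0, 0, 0, 0, 0, 0, -0.2, 0, 0, 0, 0, 0, 0]
end [510.1 228.2 149.7] [ 3.142  0.    -0.109]
```

Request:
{"name": "send_rows", "arguments": {"steps": [-0.2, 0, 0, 0, 0, 0, 0, -0.2, 0, 0, 0, 0, 0, 0, -0.2, 0, 0, 0, 0, 0, 0, -0.2, 0, 0, -0.083, 0, 0, 0, -0.2, 0, 0, -0.083, 0, 0, 0]}}

```text
time: 33.05
eef_pos: [552.9, 185.8, 90.0]
tool_rot: [3.14, 0.002, -0.109]
force: [0.1, 0.6, -0.2]
opening: 0.395
gripper_force: 0.0
```

Request:
{"name": "send_rows", "arguments": {"steps": [-0.2, 0, 0, -0.083, 0, 0, 0, -0.2, -0.047, -0.037, -0.019, 0, 0, 0, -0.2, -0.047, -0.037, -0.019, 0, 0, 0, -0.2, 0, 0, 0, 0, 0, 0, -0.2, 0, 0, 0, 0, 0, 0]}}

```text
time: 33.67
eef_pos: [510.6, 228.0, 149.6]
tool_rot: [3.141, 0.002, -0.108]
force: [-1.1, -0.9, -0.2]
opening: 0.399
gripper_force: 0.0
```

```bash
python3 - <<'E'
from h import *
st(); im=snap('wrist','w12'); hsv=cv2.cvtColor(im,cv2.COLOR_RGB2HSV)
def quad(m,z,name):
    n,l,s,c=cv2.connectedComponentsWithStats(m.astype(np.uint8)); i=1+np.argmax(s[1:,4])
    cnt=max(cv2.findContours((l==i).astype(np.uint8),0,1)[0],key=cv2.contourArea)
    P=w('w12',cnt[:,0].astype(float),z)[:,:2].astype(np.float32); r=cv2.minAreaRect(P); print(name,s[i],np.round(r[0],1),np.round(r[1],1),r[2]); return l==i
ck=(hsv[...,0]<25)&(hsv[...,1]>90)&(hsv[...,2]>90); quad(ck,44,'cork')
ys,xs=np.where(ck); hull=np.zeros(ck.shape,np.uint8); cv2.fillConvexPoly(hull,cv2.convexHull(np.c_[xs,ys].astype(np.int32)),1)
cp=(hull>0)&(hsv[...,1]<60)&(hsv[...,2]>150); quad(cp,54,'coupon')
print(px('w12',[[488.2,230.8,54]]))
g=cv2.cvtColor(im,cv2.COLOR_RGB2GRAY)
for t in np.arange(-.5,.5,.1):
    a=t-.109; print(round(t,2),[int(g[tuple(np.round(px('w12',[557.5+r*np.sin(a),223.9-r*np.cos(a),18.5])[0][::-1]).astype(int))]) for r in(15,25,-15,-20)],end=' ')
E
```

```text
{'time': 33.675, 'eef_pos': [510.585, 227.955, 149.561], 'tool_rot': [3.141, 0.002, -0.108], 'joints': [0.778, -0.065, -0.13, -0.001, -1.508, 0.684], 'force': [-1.071, -0.859, -0.213], 'opening': 0.399, 'gripper_force': 0.0}
cork [226 162  63  18 941] [518.5 226.4] [52.5 14.7] 83.79415130615234
coupon [ 227  180   61   59 3422] [487.6 229.9] [50.4 51. ] 85.10087585449219
[[255.8 208.9]]
-0.5 [203, 139, 204, 216] -0.4 [133, 183, 124, 217] -0.3 [106, 169, 106, 174] -0.2 [107, 103, 107, 107] -0.1 [107, 106, 107, 107] -0.0 [106, 106, 108, 108] 0.1 [107, 106, 107, 106] 0.2 [106, 105, 108, 107] 0.3 [105, 163, 108, 106] 0.4 [107, 210, 109, 155]
```

```bash
python3 - <<'E'
from h import *
Y=-1.657
go((487.6,230,100,Y,10,.65)); go((487.6,230,20,Y,5,.65)); go((487.6,230,20,Y,5,-1))
go((487.6,230,130,Y,4,-1),(486,30,150,-1.629,5,-1),(484,-120,130,-1.629,4,-1),(484,-120,130,-1.629,2,-1))
E
```

```text
[0.65, -0.005, 0, 0.01, 0, 0, 0.197, 0.65, -0.004, 0.001, 0.01, 0, 0, 0.197, 0.65, -0.004, 0.001, 0.01, 0, 0, 0.197, 0.65, -0.004, 0.002, 0.01, 0, 0, 0.197, 0.65, -0.004, 0.003, 0.01, 0, 0, 0.197]
[0.65, -0.003, 0.003, 0.01, 0, 0, 0.197, 0.65, -0.003, 0.004, 0.01, 0, 0, 0.197, 0.65, -0.002, 0.004, 0.01, 0, 0, 0.197, 0.65, -0.001, 0.004, 0.01, 0, 0, 0.197, 0.65, -0.001, 0.004, 0.01, 0, 0, 0.197]
end [487.9 230.4  99.7] [ 3.142  0.    -1.656]
[0.65, 0, 0, 0.032, 0, 0, 0, 0.65, 0, 0, 0.032, 0, 0, 0, 0.65, 0, 0, 0.032, 0, 0, 0, 0.65, 0, 0, 0.032, 0, 0, 0, 0.65, 0, 0, 0.032, 0, 0, 0]
end [487.9 230.4  19.7] [ 3.142  0.    -1.656]
[-1, 0, 0, 0, 0, 0, 0, -1, 0, 0, 0, 0, 0, 0, -1, 0, 0, 0, 0, 0, 0, -1, 0, 0, 0, 0, 0, 0, -1, 0, 0, 0, 0, 0, 0]
end [487.9 230.4  19.7] [ 3.142  0.    -1.656]
[-1, 0, 0, -0.055, 0, 0, 0, -1, 0, 0, -0.055, 0, 0, 0, -1, 0, 0, -0.055, 0, 0, 0, -1, 0, 0, -0.055, 0, 0, 0, -1, 0.08, -0.006, -0.008, 0, 0, -0.007]
[-1, 0.08, -0.006, -0.008, 0, 0, -0.007, -1, 0.08, -0.005, -0.008, 0, 0, -0.007, -1, 0.08, -0.005, -0.008, 0, 0, -0.007, -1, 0.08, -0.004, -0.008, 0, 0, -0.007, -1, 0.075, -0.003, 0.01, 0, 0, 0]
[-1, 0.075, -0.003, 0.01, 0, 0, 0, -1, 0.075, -0.003, 0.01, 0, 0, 0, -1, 0.075, -0.003, 0.01, 0, 0, 0, -1, 0, -0.001, 0, 0, 0, 0, -1, 0, -0.001, 0, 0, 0, 0]
end [ 484.4 -120.2  129.7] [ 3.142  0.    -1.628]
```

Request:
{"name": "send_rows", "arguments": {"steps": [0.65, -0.005, 0, 0.01, 0, 0, 0.197, 0.65, -0.004, 0.001, 0.01, 0, 0, 0.197, 0.65, -0.004, 0.001, 0.01, 0, 0, 0.197, 0.65, -0.004, 0.002, 0.01, 0, 0, 0.197, 0.65, -0.004, 0.003, 0.01, 0, 0, 0.197]}}

```text
time: 34.35
eef_pos: [499.4, 228.4, 123.9]
tool_rot: [3.139, 0.001, -0.889]
force: [-0.1, -0.4, -0.4]
opening: 0.829
gripper_force: 0.0
```

Request:
{"name": "send_rows", "arguments": {"steps": [0.65, -0.003, 0.003, 0.01, 0, 0, 0.197, 0.65, -0.003, 0.004, 0.01, 0, 0, 0.197, 0.65, -0.002, 0.004, 0.01, 0, 0, 0.197, 0.65, -0.001, 0.004, 0.01, 0, 0, 0.197, 0.65, -0.001, 0.004, 0.01, 0, 0, 0.197]}}

```text
time: 34.98
eef_pos: [488.5, 229.5, 99.0]
tool_rot: [3.139, -0.001, -1.662]
force: [-0.4, -0.0, -0.3]
opening: 0.824
gripper_force: 0.0
```

Request:
{"name": "send_rows", "arguments": {"steps": [0.65, 0, 0, 0.032, 0, 0, 0, 0.65, 0, 0, 0.032, 0, 0, 0, 0.65, 0, 0, 0.032, 0, 0, 0, 0.65, 0, 0, 0.032, 0, 0, 0, 0.65, 0, 0, 0.032, 0, 0, 0]}}

```text
time: 35.6
eef_pos: [488.0, 230.3, 18.5]
tool_rot: [3.14, -0.001, -1.655]
force: [0.7, -0.4, -0.1]
opening: 0.82
gripper_force: 0.0
```

Request:
{"name": "send_rows", "arguments": {"steps": [-1, 0, 0, 0, 0, 0, 0, -1, 0, 0, 0, 0, 0, 0, -1, 0, 0, 0, 0, 0, 0, -1, 0, 0, 0, 0, 0, 0, -1, 0, 0, 0, 0, 0, 0], "force": 60}}

```text
time: 36.22
eef_pos: [488.6, 230.6, 20.6]
tool_rot: [3.141, 0.0, -1.656]
force: [0.3, 0.5, 6.2]
opening: 0.563
gripper_force: 64.8
```

Request:
{"name": "send_rows", "arguments": {"steps": [-1, 0, 0, -0.055, 0, 0, 0, -1, 0, 0, -0.055, 0, 0, 0, -1, 0, 0, -0.055, 0, 0, 0, -1, 0, 0, -0.055, 0, 0, 0, -1, 0.08, -0.006, -0.008, 0, 0, -0.007]}}

```text
time: 36.85
eef_pos: [487.7, 191.6, 134.4]
tool_rot: [3.14, 0.001, -1.648]
force: [0.2, -1.5, -1.9]
opening: 0.566
gripper_force: 63.4
```

Request:
{"name": "send_rows", "arguments": {"steps": [-1, 0.08, -0.006, -0.008, 0, 0, -0.007, -1, 0.08, -0.005, -0.008, 0, 0, -0.007, -1, 0.08, -0.005, -0.008, 0, 0, -0.007, -1, 0.08, -0.004, -0.008, 0, 0, -0.007, -1, 0.075, -0.003, 0.01, 0, 0, 0]}}

```text
time: 37.48
eef_pos: [485.1, -8.5, 144.2]
tool_rot: [3.139, 0.0, -1.628]
force: [-0.5, 0.5, -1.6]
opening: 0.563
gripper_force: 63.3
```

Request:
{"name": "send_rows", "arguments": {"steps": [-1, 0.075, -0.003, 0.01, 0, 0, 0, -1, 0.075, -0.003, 0.01, 0, 0, 0, -1, 0.075, -0.003, 0.01, 0, 0, 0, -1, 0, -0.001, 0, 0, 0, 0, -1, 0, -0.001, 0, 0, 0, 0]}}

```text
time: 38.1
eef_pos: [484.3, -119.8, 128.9]
tool_rot: [3.138, 0.0, -1.629]
force: [-0.3, 0.6, -0.7]
opening: 0.566
gripper_force: 63.3
```

```bash
python3 - <<'E'
from h import *
st(); im=snap('wrist','w13'); hsv=cv2.cvtColor(im,cv2.COLOR_RGB2HSV)
print('seat px',px('w13',[[481.5,-196.3,27]]))
def comps(m,z,lo,hi,name,V='w13'):
    n,l,s,c=cv2.connectedComponentsWithStats(m.astype(np.uint8))
    for i in range(1,n):
        if lo<s[i,4]<hi:
            cnt=max(cv2.findContours((l==i).astype(np.uint8),0,1)[0],key=cv2.contourArea)
            P=w(V,cnt[:,0].astype(float),z)[:,:2].astype(np.float32); r=cv2.minAreaRect(P); print(name,s[i].tolist(),np.round(r[0],1),np.round(r[1],1),round(r[2],1))
comps((hsv[...,1]<30)&(hsv[...,2]>235),27,150,8000,'white')
comps((hsv[...,0]<25)&(hsv[...,1]>90)&(hsv[...,2]>90),19,10,2000,'ball')
cv2.imwrite('pics/w13b.png',im[:,:,::-1])
E
```

```text
{'time': 38.1, 'eef_pos': [484.265, -119.819, 128.928], 'tool_rot': [3.138, 0.0, -1.629], 'joints': [0.162, -0.226, -0.311, -0.001, -1.489, -0.219], 'force': [-0.283, 0.639, -0.66], 'opening': 0.566, 'gripper_force': 63.292}
seat px [[254.   87.9]]
ball [229, 51, 14, 5, 53] [ 494.4 -223.5] [ 3.  10.1] 86.6
ball [268, 51, 13, 5, 48] [ 464.3 -221.8] [3.  9.4] 86.7
ball [231, 121, 12, 3, 29] [ 497.6 -170.6] [1.7 9. ] 86.6
ball [268, 121, 11, 3, 29] [ 467.6 -168.8] [1.7 8.3] 87.0
```

```bash
python3 - <<'E'
from h import *
o=arm.observe(); im=cv2.imread('pics/w13b.png'); g=im.mean(2)
p=np.array([484.3,-119.9,129.2]); r=R.from_euler('xyz',[np.pi,0,-1.629])
P=lambda x,y,h:p+r.apply([x,y,-h])
for n,q in(('front top',P(25,0,34)),('front bot',P(25,0,24)),('frontleft top',P(25,-25,34)),('frontright top',P(25,25,34)),('back top',P(-25,0,34))): print(n,px('w13',q))
for u in(235,256,275): print(u,[int(v) for v in g[215:300:2,u]])
E
```

```text
front top [[256.1 206. ]]
front bot [[256.1 198.9]]
frontleft top [[196.  206.1]]
frontright top [[316.1 205.9]]
back top [[256.2 309.8]]
235 [213, 214, 214, 214, 214, 214, 214, 214, 214, 215, 215, 215, 215, 215, 215, 215, 214, 214, 214, 215, 215, 214, 214, 214, 214, 213, 213, 213, 213, 213, 212, 212, 213, 212, 212, 212, 212, 211, 211, 211, 211, 212, 211]
256 [213, 213, 213, 214, 214, 214, 215, 214, 215, 215, 214, 215, 215, 215, 215, 215, 215, 216, 215, 215, 215, 215, 215, 215, 215, 215, 215, 215, 215, 215, 215, 215, 214, 215, 214, 214, 214, 214, 213, 213, 213, 213, 213]
275 [212, 213, 212, 213, 214, 214, 214, 214, 215, 214, 214, 214, 215, 215, 215, 215, 215, 214, 214, 214, 214, 215, 215, 215, 215, 215, 215, 215, 215, 215, 215, 215, 215, 215, 214, 214, 214, 214, 214, 214, 213, 213, 213]
```

```bash
python3 - <<'E'
from h import *
im=cv2.imread('pics/w13b.png'); g=im.mean(2)
for u in(215,235,256,275,297): print(u,[int(v) for v in g[186:216,u]])
for u in(235,256,275): print(u,[int(v) for v in g[296:330,u]])
for v in(215,225,): print(v,[int(x) for x in g[v,186:206]],[int(x) for x in g[v,306:326]])
E
```

```text
215 [107, 106, 107, 107, 109, 109, 109, 109, 110, 110, 111, 114, 117, 119, 120, 121, 123, 151, 190, 209, 214, 213, 213, 213, 213, 213, 213, 213, 213, 213]
235 [133, 132, 132, 130, 129, 127, 125, 122, 120, 118, 118, 118, 120, 121, 123, 123, 124, 151, 189, 208, 213, 213, 213, 213, 213, 213, 213, 214, 213, 213]
256 [157, 157, 157, 156, 155, 153, 150, 148, 145, 144, 142, 137, 129, 123, 123, 123, 127, 151, 187, 207, 212, 213, 212, 212, 212, 213, 212, 212, 213, 213]
275 [146, 146, 147, 145, 143, 142, 139, 138, 140, 141, 142, 137, 129, 123, 123, 124, 126, 149, 184, 204, 210, 212, 212, 212, 212, 212, 212, 212, 212, 212]
297 [141, 140, 139, 138, 136, 135, 135, 136, 140, 141, 143, 140, 131, 123, 122, 122, 124, 141, 175, 201, 211, 212, 213, 213, 213, 213, 213, 213, 213, 213]
235 [212, 212, 211, 211, 211, 211, 211, 211, 211, 211, 202, 173, 146, 138, 138, 136, 134, 132, 129, 125, 123, 122, 123, 125, 125, 123, 119, 116, 114, 111, 109, 107, 108, 110]
256 [213, 213, 213, 213, 212, 213, 212, 212, 213, 212, 202, 171, 142, 134, 132, 131, 131, 132, 132, 132, 131, 128, 126, 124, 125, 126, 127, 129, 131, 132, 134, 135, 136, 138]
275 [213, 213, 213, 213, 213, 213, 213, 213, 213, 212, 203, 176, 144, 133, 132, 131, 133, 133, 134, 134, 134, 133, 133, 133, 133, 133, 132, 131, 131, 130, 130, 129, 130, 130]
215 [103, 105, 107, 107, 106, 106, 104, 101, 100, 100, 98, 98, 109, 152, 194, 210, 212, 213, 213, 213] [213, 213, 213, 213, 213, 213, 213, 212, 213, 211, 199, 164, 135, 133, 137, 138, 140, 140, 140, 138]
225 [117, 117, 118, 118, 117, 114, 110, 106, 104, 104, 106, 108, 116, 152, 192, 209, 213, 213, 213, 213] [213, 213, 213, 214, 213, 213, 213, 213, 214, 208, 185, 148, 125, 124, 126, 129, 131, 132, 134, 134]
```

```bash
python3 - <<'E'
from h import *
go((481.8,-195.5,90,-1.63,3,-1),(481.8,-195.5,30,-1.63,3,-1),(481.8,-195.5,30,-1.63,1,-1))
go((481.8,-195.5,2,-1.63,4,-1),(481.8,-195.5,2,-1.63,1,-1))
E
```

```text
[-1, 0.05, -0.001, 0.026, 0, 0, 0.001, -1, 0.05, -0.001, 0.026, 0, 0, 0.001, -1, 0.05, -0.001, 0.026, 0, 0, 0.001, -1, 0, 0, 0.04, 0, 0, 0, -1, 0, 0, 0.04, 0, 0, 0]
[-1, 0, 0, 0.04, 0, 0, 0, -1, 0.001, -0.001, 0.001, 0, 0, -0.001]
end [ 482.  -195.7   30.2] [ 3.142  0.    -1.63 ]
[-1, 0, 0, 0.014, 0, 0, 0, -1, 0, 0, 0.014, 0, 0, 0, -1, 0, 0, 0.014, 0, 0, 0, -1, 0, 0, 0.014, 0, 0, 0, -1, 0, 0, 0, 0, 0, 0]
end [ 482.  -195.7    2.2] [ 3.142  0.    -1.63 ]
```

Request:
{"name": "send_rows", "arguments": {"steps": [-1, 0.05, -0.001, 0.026, 0, 0, 0.001, -1, 0.05, -0.001, 0.026, 0, 0, 0.001, -1, 0.05, -0.001, 0.026, 0, 0, 0.001, -1, 0, 0, 0.04, 0, 0, 0, -1, 0, 0, 0.04, 0, 0, 0]}}

```text
time: 38.78
eef_pos: [482.0, -194.3, 50.2]
tool_rot: [3.14, 0.0, -1.63]
force: [0.6, -0.2, -2.7]
opening: 0.569
gripper_force: 63.3
```

Request:
{"name": "send_rows", "arguments": {"steps": [-1, 0, 0, 0.04, 0, 0, 0, -1, 0.001, -0.001, 0.001, 0, 0, -0.001]}}

```text
time: 39.02
eef_pos: [481.2, -194.6, 28.7]
tool_rot: [3.137, 0.0, -1.629]
force: [-0.1, 0.4, -1.2]
opening: 0.562
gripper_force: 63.2
```

Request:
{"name": "send_rows", "arguments": {"steps": [-1, 0, 0, 0.014, 0, 0, 0, -1, 0, 0, 0.014, 0, 0, 0, -1, 0, 0, 0.014, 0, 0, 0, -1, 0, 0, 0.014, 0, 0, 0, -1, 0, 0, 0, 0, 0, 0]}}

```text
time: 39.65
eef_pos: [481.6, -195.7, 1.6]
tool_rot: [3.139, -0.0, -1.63]
force: [0.0, -0.2, -2.3]
opening: 0.563
gripper_force: 63.3
```

Request:
{"name": "send_rows", "arguments": {"steps": [-1, 0, 0, 0.005, 0, 0, 0, -1, 0, 0, 0.003, 0, 0, 0, -1, 0, 0, 0, 0, 0, 0]}}

```text
time: 40.02
eef_pos: [482.4, -195.7, -1.4]
tool_rot: [3.141, -0.0, -1.63]
force: [0.9, 0.2, -1.2]
opening: 0.565
gripper_force: 63.4
```

Request:
{"name": "send_rows", "arguments": {"steps": [-1, 0, 0, 0.004, 0, 0, 0, -1, 0, 0, 0, 0, 0, 0]}}

```text
time: 40.28
eef_pos: [483.0, -195.9, -2.8]
tool_rot: [-3.141, -0.001, -1.63]
force: [0.5, -0.2, 2.9]
opening: 0.569
gripper_force: 63.7
```

Request:
{"name": "send_rows", "arguments": {"steps": [-1, 0, 0, 0.004, 0, 0, 0, -1, 0, 0, 0, 0, 0, 0]}}

```text
time: 40.52
eef_pos: [483.1, -195.7, -5.3]
tool_rot: [-3.141, -0.0, -1.63]
force: [3.9, -0.2, 0.6]
opening: 0.558
gripper_force: 63.5
```

Request:
{"name": "send_rows", "arguments": {"steps": [-1, 0, 0, 0.004, 0, 0, 0, -1, 0, 0, 0, 0, 0, 0]}}

```text
time: 40.78
eef_pos: [482.1, -195.7, -8.0]
tool_rot: [3.14, -0.0, -1.63]
force: [3.5, -0.7, -1.5]
opening: 0.566
gripper_force: 63.5
```

Request:
{"name": "send_rows", "arguments": {"steps": [-1, 0, 0, 0.004, 0, 0, 0, -1, 0, 0, 0, 0, 0, 0]}}

```text
time: 41.02
eef_pos: [481.8, -195.6, -10.2]
tool_rot: [3.139, -0.0, -1.63]
force: [2.3, -0.6, -1.3]
opening: 0.564
gripper_force: 63.4
```

Request:
{"name": "send_rows", "arguments": {"steps": [-1, 0, 0, 0.004, 0, 0, 0, -1, 0, 0, 0, 0, 0, 0]}}

```text
time: 41.28
eef_pos: [481.9, -195.8, -11.4]
tool_rot: [3.139, -0.001, -1.63]
force: [-1.0, 0.4, 4.5]
opening: 0.569
gripper_force: 65.3
```

Request:
{"name": "send_rows", "arguments": {"steps": [-1, 0, 0, 0.002, 0, 0, 0, -1, 0, 0, 0, 0, 0, 0]}}

```text
time: 41.52
eef_pos: [481.9, -195.8, -11.4]
tool_rot: [3.14, -0.001, -1.63]
force: [-5.3, 4.3, 10.2]
opening: 0.565
gripper_force: 67.4
```

```bash
python3 - <<'E'
from h import *
sent([[0,0,0,.008,0,0,0]]+[[0,0,0,.004,0,0,0]]*5+[[0,0,0,.002,0,0,0]]); print(cmd()[0])
p=cmd()[0]
go((*p,-1.63,3,.65),(p[0],p[1],45,-1.63,2,.65)); go((481.2,-196.1,45,-1.63,4,-1),(481.2,-196.1,6,-1.63,3,-1),(481.2,-196.1,2,-1.63,2,-1))
E
```

```text
[ 482.01038381 -195.70699988  -12.8       ]
[0.65, 0, 0, 0, 0, 0, 0, 0.65, 0, 0, 0, 0, 0, 0, 0.65, 0, 0, 0, 0, 0, 0, 0.65, 0, 0, -0.058, 0, 0, 0, 0.65, 0, 0, -0.058, 0, 0, 0]
end [ 482.  -195.7   45.2] [ 3.142  0.    -1.63 ]
[-1, 0, 0, 0, 0, 0, 0, -1, 0, 0, 0, 0, 0, 0, -1, 0, 0, 0, 0, 0, 0, -1, 0, 0, 0, 0, 0, 0, -1, 0, 0.001, 0.026, 0, 0, 0]
[-1, 0, 0.001, 0.026, 0, 0, 0, -1, 0, 0.001, 0.026, 0, 0, 0, -1, 0, -0.001, 0.004, 0, 0, 0, -1, 0, -0.001, 0.004, 0, 0, 0]
end [ 481.5 -195.7    2.2] [ 3.142  0.    -1.63 ]
```

Request:
{"name": "send_rows", "arguments": {"steps": [0.65, 0, 0, 0, 0, 0, 0, 0.65, 0, 0, 0, 0, 0, 0, 0.65, 0, 0, 0, 0, 0, 0, 0.65, 0, 0, -0.058, 0, 0, 0, 0.65, 0, 0, -0.058, 0, 0, 0]}}

```text
time: 42.15
eef_pos: [481.8, -195.7, 45.6]
tool_rot: [3.139, -0.001, -1.63]
force: [0.5, -0.1, -0.2]
opening: 0.824
gripper_force: 0.0
```

Request:
{"name": "send_rows", "arguments": {"steps": [-1, 0, 0, 0, 0, 0, 0, -1, 0, 0, 0, 0, 0, 0, -1, 0, 0, 0, 0, 0, 0, -1, 0, 0, 0, 0, 0, 0, -1, 0, 0.001, 0.026, 0, 0, 0], "force": 20}}

```text
time: 42.78
eef_pos: [482.3, -195.8, 32.6]
tool_rot: [-3.141, -0.001, -1.63]
force: [0.7, -0.5, -0.6]
opening: -0.001
gripper_force: 0.0
```

Request:
{"name": "send_rows", "arguments": {"steps": [-1, 0, 0.001, 0.026, 0, 0, 0, -1, 0, 0.001, 0.026, 0, 0, 0]}}

```text
time: 43.02
eef_pos: [480.1, -195.6, 4.9]
tool_rot: [3.139, -0.0, -1.63]
force: [-0.0, -0.5, 0.2]
opening: -0.004
gripper_force: 0.0
```

Request:
{"name": "send_rows", "arguments": {"steps": [-1, 0, -0.001, 0.004, 0, 0, 0, -1, 0, -0.001, 0.004, 0, 0, 0, -1, 0, 0, 0, 0, 0, 0]}}

```text
time: 43.4
eef_pos: [481.9, -195.7, 2.7]
tool_rot: [3.141, -0.0, -1.63]
force: [0.2, -0.5, 0.5]
opening: 0.005
gripper_force: 0.0
```

Request:
{"name": "send_rows", "arguments": {"steps": [-1, 0, 0, 0.004, 0, 0, 0, -1, 0, 0, 0, 0, 0, 0]}}

```text
time: 43.65
eef_pos: [482.2, -195.8, 1.2]
tool_rot: [3.141, -0.001, -1.63]
force: [0.3, 1.1, 3.2]
opening: -0.006
gripper_force: 1.6
```

Contact at 1.2 mm puts the coupon top at z 22, so it's seated. One firm press, then I'll back off and check.

Request:
{"name": "send_rows", "arguments": {"steps": [-1, 0, 0, 0.005, 0, 0, 0, -1, 0, 0, 0, 0, 0, 0, -1, 0, 0, 0, 0, 0, 0]}}

```text
time: 44.02
eef_pos: [482.3, -195.9, 1.0]
tool_rot: [-3.142, -0.001, -1.629]
force: [-8.1, 5.8, 17.3]
opening: 0.002
gripper_force: 8.9
```

Request:
{"name": "send_rows", "arguments": {"steps": [-1, 0, 0, -0.06, 0, 0, 0, -1, 0, 0, -0.1, 0, 0, 0, -1, -0.1, 0, -0.1, 0, 0, 0, -1, -0.05, 0, 0, 0, 0, 0, -1, 0, 0, 0, 0, 0, 0]}}

```text
time: 44.65
eef_pos: [486.2, -125.2, 122.4]
tool_rot: [3.141, 0.0, -1.628]
force: [-0.6, 0.4, 0.3]
opening: -0.001
gripper_force: 0.0
```

```bash
python3 - <<'E'
from h import *
st(); a=snap('wrist','w14'); s=snap('side','s14'); t=snap('top','t14')
hsv=cv2.cvtColor(a,cv2.COLOR_RGB2HSV)
o=np.zeros((600,800,3),np.uint8); 
q=px('w14',[481,-196,20])[0].astype(int); y0=max(0,q[1]-75)
o[:300,:400]=cv2.resize(a[y0:y0+150,q[0]-100:q[0]+100],(400,300),interpolation=cv2.INTER_CUBIC)
o[:300,400:]=cv2.resize(s[200:270,180:273],(400,300),interpolation=cv2.INTER_CUBIC)
o[300:,:400]=cv2.resize(s[110:240,190:363],(400,300),interpolation=cv2.INTER_CUBIC)
o[300:,400:]=cv2.resize(t[115:255,140:327],(400,300),interpolation=cv2.INTER_CUBIC)
cv2.imwrite('pics/fin.png',o[:,:,::-1]); print(q,y0)
E
```

```text
{'time': 44.65, 'eef_pos': [486.201, -125.203, 122.371], 'tool_rot': [3.141, 0.0, -1.628], 'joints': [0.15, -0.218, -0.316, -0.001, -1.473, -0.207], 'force': [-0.645, 0.422, 0.282], 'opening': -0.001, 'gripper_force': 0.0}
[258  95] 20
```

View pics/fin.png

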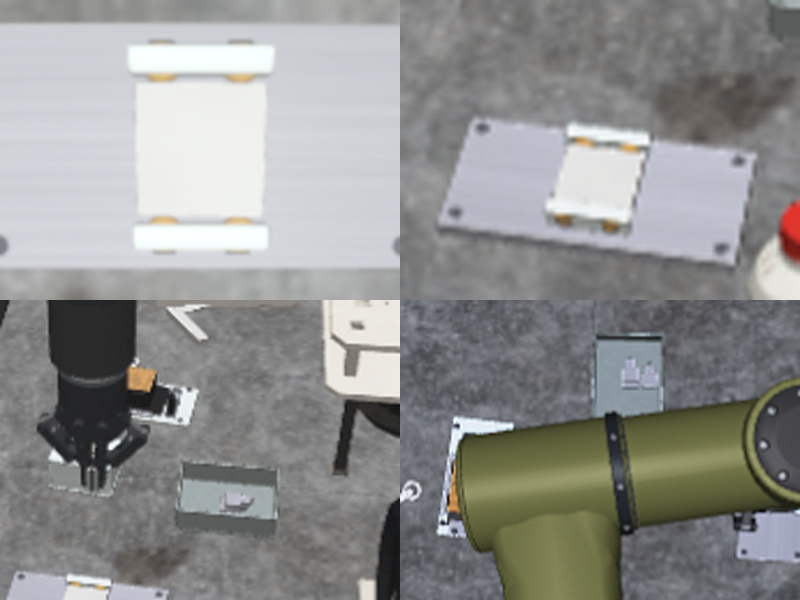

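The final view shows the coupon square between the fences with the balls above it, the hold-down back and the lid on the bench. I'll quickly check that the tray stack is two pieces.

```bash
python3 - <<'E'
from h import *
for z in(13,23): print(z,w('w7',[[258,52],[258,41],[258,12],[295,50],[295,22]],z).tolist())
g=cv2.imread('pics/w7.png').mean(2)
print([int(x) for x in g[0:60,258]]); print([int(x) for x in g[0:60,295]])
E
```

```text
13 [[632.2, 9.8, 13.0], [640.1, 9.9, 13.0], [660.3, 9.9, 13.0], [633.6, -18.8, 13.0], [653.5, -18.2, 13.0]]
23 [[630.9, 9.9, 23.0], [638.5, 9.9, 23.0], [658.0, 9.9, 23.0], [632.3, -17.7, 23.0], [651.4, -17.1, 23.0]]
[209, 209, 210, 210, 210, 210, 210, 210, 210, 211, 209, 205, 206, 208, 209, 209, 209, 210, 211, 213, 212, 212, 211, 211, 210, 211, 209, 209, 207, 207, 208, 209, 210, 211, 208, 207, 208, 209, 206, 193, 168, 156, 181, 204, 210, 209, 207, 209, 208, 202, 180, 156, 168, 188, 195, 195, 195, 195, 195, 195]
[135, 136, 160, 192, 206, 208, 208, 208, 208, 209, 209, 209, 209, 209, 209, 209, 210, 210, 210, 210, 210, 207, 204, 206, 207, 209, 209, 210, 210, 212, 213, 213, 211, 211, 211, 210, 210, 208, 208, 207, 208, 209, 210, 210, 208, 207, 208, 208, 201, 180, 158, 169, 188, 194, 194, 195, 194, 195, 195, 195]
```

```bash
python3 -c "
from cell import arm
print(arm.sign_off())"
```

```text
the job is handed in; nothing more can be done
None
```

The job is handed in: all three broken pieces are in the scrap tray, the lid is on the open bench, the hold-down is swung back, and the coupon is pressed level on the holder bed, midway between the fences. One piece landed on another in the tray and pressed with about 75 N, under the 120 N wrist limit.

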